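Weigh the pot behind the vases

ROBOT

A 6-joint arm with a two-finger parallel gripper is mounted at the origin on the work surface. World frame = base frame: x ahead of the robot, y to its left, z up, the work surface at z = 0. Lengths are in m, angles in rad, forces in N, time in s.
With the tool pointing down it reaches from about 0.35 to 0.95 m from the base axis. Payload 17.4 kg.
Tool frame: the origin (TCP) lies on the centre line of the jaws, within the pads' length; the fingertips stand 8 mm ahead of it and the grasp point (between the pads) lies 11 mm behind it; z points along the fingers, y is the direction in which the jaws open and shut (so a half turn about z gives the same grasp; the last joint's range is limited). The gripper opens to 93 mm and grips with 3 to 60 N. Pads are 15 mm wide; open, the fingers measure 128 mm over their backs; the gripper's body (75 mm by 188 mm) begins 65 mm behind the grasp point.
Start: joints at [-1.258, 0.116, 1.442, -0, 1.584, -0.038], TCP at [0.232, -0.634, 0.227] pointing down, gripper open.
Joint ranges: [-2.83, 2.83], [-0.83, 2.19], [0.07, 2.5], [-1.14, 4.28], [0.01, 3], [-2.97, 2.97]. Speed limits (rad/s): [1.89, 1.89, 2.22, 3.14, 3.14, 3.14].

INTERFACE

Orientations are given as a rotation vector (axis times angle).
In Python, from station import readout, eyes, order gives the robot as it stands.
- The arm moves only by the tool send_rows, never from a script. Its arguments are lists of equal length, an entry for each row: "grip": the opening, from -1 (shut) to 1 (fully open); "xyz": the shift along the tool's x, y, z in units of 50 mm (1.0 is 50 mm), a list of three; "yaw": the turn about the tool's z in units of 6 degrees (1.0 is 6 degrees). A call has 1 to 20 rows; each row shifts and turns the commanded pose from where the row before left it, along the tool's axes as they then stand; what a row does not reach is not made up. A row lasts 1/10 s, in which the tool goes at most 50 mm and 8.59 degrees, less where a joint would pass 70% of its speed; a pose out of reach is approached as far as the arm can. A call is refused whole if a number of a shift passes 1 or a number of a turn 1, either way. A call with a gripper value outside its range is refused whole. The fingers move at their own pace and stop on an object; "squeeze" is the grip in N (left out, the last holds). Time passes only in rows, so rows that do not move let the fingers close. It gives the time, the measured TCP pose, the force and the opening at its end, in the units of the state.
- readout.get_obs(): the state, without advancing time (a new reading comes with each control period).
- eyes.grab_frame(name): name is "scene" or "top"; returns (picture, depth): 400x640x3 uint8, blue, green, red; 400x640 float32, m along the optical axis (not along the pixel's ray), 0 where there is no reading.
- eyes.camera_params(name): a dict with "camera_matrix" (3x3 intrinsics, pixels), "dist" ([k1, k2, p1, p2, k3] as OpenCV has them; the pictures are not rectified), "eye" and "attitude" of the camera in the world. Camera axes: x right, y down, z forward; pixel columns grow to the right and rows downward; lengths in m; the calibration is good to about 2 mm. A picture is of the moment at which its call begins. camera_params takes no time and is no camera call.
- order.close_job(): hands the job in, once; it reports no verdict.
The state is a dict: "clock": time; "joints": joint angles; "qvel": joint speeds; "tau": joint torques, N m; "tcp_pos": TCP position; "orientation": TCP orientation; "contact_force": force on the tool from outside, world axes, zero at the start; "wrist_torque": the same for the moment, N m; "width": finger opening in m.
Only numpy, scipy, OpenCV 4.12 (cv2) and the standard library are available. Lean on these libraries where they do the work, as an engineer would, in place of code of your own. Each camera call takes 0.05 s, during which the arm holds its last target.

TASK

The small squat pot at the back of the ware board is to be weighed: first clear the three tall vases standing round it over to the empty side board, all three, before you touch the pot. Then put the pot in the middle of the scale's steel pan, and after that stand every vase back in the middle of the very setter tile it came from. Set each piece down gently and upright, and leave the little pack of cones on the ware board where it is.

Things in the scene. Friction and masses are not known exactly. Their poses are not given: they have to be found in the camera images.
- vase_round_center (a point): Tall round printed vase, 124 mm high, straight-sided upper half 49 to 50 mm across (68 to 124 mm above its foot), a 54 mm belt 56 mm above its foot, 47 mm across below. Loose, open-topped, 4 mm wall, about 0.2 kg, dry buff clay with layer lines. This point is its centre, half-way up on its axis; its z axis points up.
- vase_square_center (a point): Tall square printed vase, 118 mm high, straight sides 44 mm across the flats, corners slightly rounded. Loose, open-topped, 4 mm wall, about 0.2 kg, dry buff clay with layer lines. This point is its centre, half-way up on its axis; its z axis points up, its x and y axes stand square to its four flat sides.
- vase_hex_center (a point): Tall six-sided printed vase, 130 mm high, straight sides 46 mm across the flats. Loose, open-topped, 4 mm wall, about 0.2 kg, dry buff clay with layer lines. This point is its centre, half-way up on its axis; its z axis points up, its flat sides face 0, 60, 120 ... degrees from its x axis.
- pot_center (a point): Small squat round printed pot, 42 mm high, 52 mm across from 13 to 30 mm above its foot, 49 mm at the rim, 42 mm at the foot; loose, open-topped, 4 mm wall, 0.09 kg, same buff clay. It stands directly on the ware board (whose top is 15 mm above the table), at the back, behind and between the vases. This point is its centre, half-way up on its axis; z up.
- tile_round: Round setter tile (grey kiln slab), 66 mm across, 8 mm thick, fixed on the ware board; the round vase stands on it at the start. Origin: centre of its underside, 15 mm above the table (its top is 23 mm above the table).
- tile_square: Square setter tile, 60 mm by 60 mm, 8 mm thick, fixed on the ware board; the square vase stands on it at the start. Origin: centre of its underside, its top is 23 mm above the table.
- tile_hex: Six-sided setter tile, 62 mm across flats, 8 mm thick, fixed on the ware board; the six-sided vase stands on it at the start. Origin: centre of its underside, its top is 23 mm above the table.
- side_board: Empty plywood board off to one side of the ware board, 300 mm along its x axis, 140 mm along its y axis, 15 mm thick, fixed to the table. Origin: centre of its underside, on the table. The vases wait here.
- scale_pan (a point): Bench scale (white body 215 by 165 mm, small display facing the robot) on the other side, with a bare steel pan 150 mm by 155 mm that does not give. This point is the middle of the pan's top surface, 48 mm above the table.
- cone_pack: Pack of three small witness cones in a clay pad, 18 by 60 by 46 mm high, loose at the rear corner of the ware board, not to be disturbed. Origin: centre of its underside, on the ware board's top; its y axis runs along its 60 mm length.

How it is judged:
By the outcome, as a careful person would: the job done as asked, in the order asked, and still so for the second after the job is handed in, with the robot touching nothing.
It also fails if it takes over 147 s, if anything falls off the work surface, if the arm or the gripper's body presses on something with over 40 N, if the wrist force passes 120 N, or if a joint passes its speed limit or range.

## Working session

There is one attempt and no reset: what is moved stays moved. The work goes in short steps, Python scripts to look and compute and a tool call to move; the robot and the scene stay as the last step left them, time stands still between calls to the robot, and variables do not carry over. Pictures are saved under pics/ and viewed, and the job is handed in when it is done.

Besides the shell and the picture viewer there is one more tool, called after ">>>" in YAML: its name, and indented under it one key for each argument. send_rows: Moves the arm, as the interface text tells. Its arguments: {"type":"object","properties":{"grip":{"type":"array","items":{"type":"number"}},"xyz":{"type":"array","items":{"type":"array","items":{"type":"number"}}},"yaw":{"type":"array","items":{"type":"number"}},"squeeze":{"type":"number"}},"required":["grip","xyz","yaw"]}

```bash
ls; mkdir -p pics; python3 - <<'E'
from station import readout, eyes, order
import cv2,numpy as np
print(readout.get_obs())
for n in("scene","top"):
    p=eyes.camera_params(n);print(n,p)
    im,d=eyes.grab_frame(n);cv2.imwrite(f"pics/{n}0.png",im);np.savez(f"pics/{n}0.npz",im=im,d=d)
E
```

```text
pics
{'clock': 0.0, 'joints': array([-1.25776482e+00,  1.16444370e-01,  1.44226969e+00,  1.78807464e-05,
        1.58400696e+00, -3.77938314e-02]), 'qvel': array([-0.00053916, -0.00013387,  0.00167837, -0.00151111, -0.00139446,
        0.0003753 ]), 'tau': array([ 3.22162530e-03, -7.21272469e+01, -6.22608948e+01,  7.81638664e-02,
        2.39257183e-02, -5.38535539e-05]), 'tcp_pos': array([ 0.23191713, -0.63369173,  0.2259305 ]), 'orientation': array([-3.09228065e+00, -5.48058297e-01,  2.15255003e-04]), 'contact_force': array([-0.13101787, -0.75959463, -1.08285936]), 'wrist_torque': array([-0.00010899, -0.01428442,  0.00351864]), 'width': 0.0930057098373451}
scene {'camera_matrix': array([[445.01261309,   0.        , 323.70319113],
       [  0.        , 445.01261309, 201.81801347],
       [  0.        ,   0.        ,   1.        ]]), 'dist': array([0.02539756, 0.        , 0.        , 0.        , 0.        ]), 'eye': array([1.1921799 , 0.18703196, 0.90371621]), 'attitude': array([-1.59446715, -2.1194641 ,  0.74005317])}
top {'camera_matrix': array([[471.44130486,   0.        , 324.87301284],
       [  0.        , 471.44130486, 203.70700018],
       [  0.        ,   0.        ,   1.        ]]), 'dist': array([-0.02282152,  0.        ,  0.        ,  0.        ,  0.        ]), 'eye': array([ 0.46510625, -0.00160099,  1.31763555]), 'attitude': array([-2.17161769,  2.1906048 , -0.08919044])}
```

View pics/scene0.png

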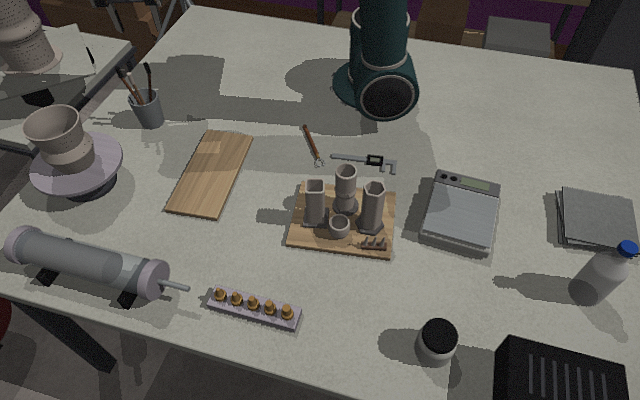

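View pics/top0.png

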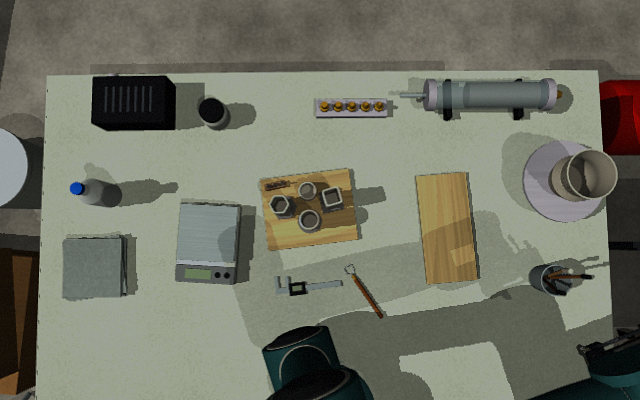

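```bash
cat > h.py <<'E'
import numpy as np,cv2
from scipy.spatial.transform import Rotation as R
from station import readout, eyes, order
def cam(n):
    p=eyes.camera_params(n);return p['camera_matrix'],p['dist'],p['eye'],R.from_rotvec(p['attitude']).as_matrix()
def ray(n,uv):
    K,D,e,A=cam(n)
    q=cv2.undistortPoints(np.array(uv,float).reshape(-1,1,2),K,D).reshape(-1,2)
    return e,(A@np.c_[q,np.ones(len(q))].T).T
def atz(n,uv,z):
    e,d=ray(n,uv);return e+d*((z-e[2])/d[:,2])[:,None]
def proj(n,X):
    K,D,e,A=cam(n)
    return cv2.projectPoints(np.array(X,float).reshape(-1,1,3),R.from_matrix(A.T).as_rotvec(),-A.T@e,K,D)[0].reshape(-1,2)
def cloud(n,d):
    v,u=np.mgrid[0:400,0:640];uv=np.c_[u.ravel(),v.ravel()]
    e,r=ray(n,uv);return (e+r*d.ravel()[:,None]).reshape(400,640,3)
def tri(u1,u2):
    a,b=ray('top',[u1]),ray('scene',[u2]);d1,d2=a[1][0],b[1][0]
    s=np.linalg.lstsq(np.c_[d1,-d2],b[0]-a[0],rcond=None)[0]
    p,q=a[0]+s[0]*d1,b[0]+s[1]*d2;return (p+q)/2,np.linalg.norm(p-q)
def crop(im,x0,y0,w,h,s,f):
    c=cv2.resize(im[y0:y0+h,x0:x0+w],None,fx=s,fy=s,interpolation=cv2.INTER_CUBIC)
    for k in range(0,w,10):
        cv2.line(c,(k*s,0),(k*s,6),(0,0,255),1)
        if k%20==0: cv2.putText(c,str(x0+k),(k*s,18),0,.4,(0,0,255),1)
    for k in range(0,h,10):
        cv2.line(c,(0,k*s),(6,k*s),(0,0,255),1)
        if k%20==0: cv2.putText(c,str(y0+k),(8,k*s+4),0,.4,(0,0,255),1)
    cv2.imwrite(f,c)
E
python3 - <<'E'
from h import *
t=np.load('pics/top0.npz');s=np.load('pics/scene0.npz')
crop(t['im'],250,160,120,95,6,'pics/tc.png');crop(s['im'],280,150,125,115,5,'pics/sc.png')
for n,a in(('top',t),('scene',s)):
    P=cloud(n,a['d']);np.save(f'pics/{n}P.npy',P)
    z=P[...,2][a['d']>0]; print(n,(a['d']>0).mean())
P=np.load('pics/topP.npy')
for uv in [(283,206),(333,197),(309,219),(307,189),(210,230),(445,230),(350,220),(400,300),(275,184)]: print(uv,P[uv[1],uv[0]].round(4))
E
```

```text
top 0.99584765625
scene 0.99582421875
(283, 206) [0.5631 0.1105 0.033 ]
(333, 197) [ 0.5868 -0.0264  0.0314]
(309, 219) [0.527  0.0397 0.0329]
(307, 189) [0.6106 0.0451 0.0212]
(210, 230) [0.4988 0.305  0.0521]
(445, 230) [ 0.4941 -0.3357  0.0141]
(350, 220) [ 0.5241 -0.073   0.016 ]
(400, 300) [ 3.024e-01 -2.092e-01  3.000e-04]
(275, 184) [0.6227 0.1315 0.0421]
```

View pics/tc.png

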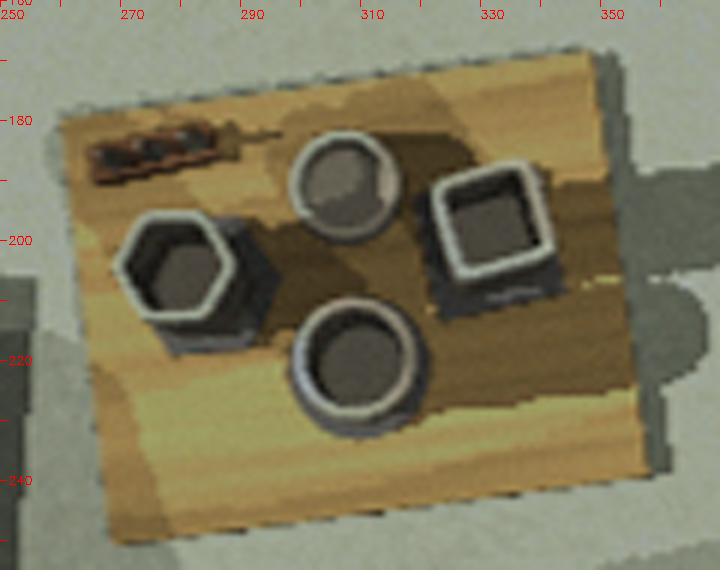

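View pics/sc.png

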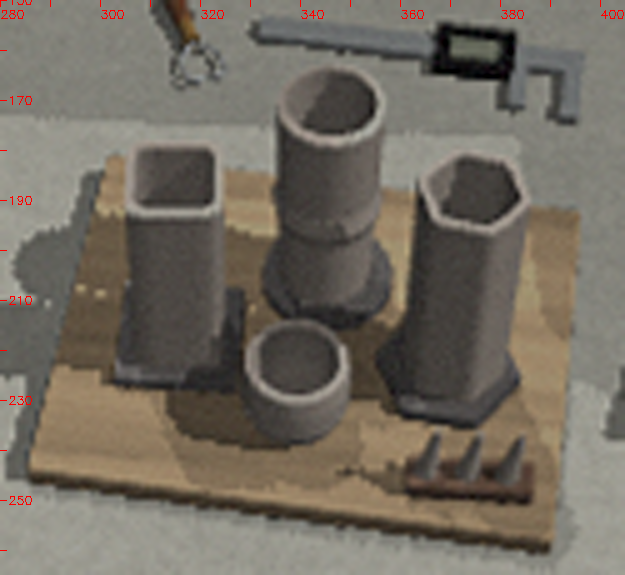

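```bash
python3 - <<'E'
from h import *
H={'round':.147,'square':.141,'hex':.153,'pot':.057}
box={'top':{'round':(297,206,325,236),'square':(319,184,345,208),'hex':(267,192,292,216),'pot':(296,179,318,202)},
'scene':{'round':(330,160,358,180),'square':(300,175,326,196),'hex':(358,178,386,200),'pot':(324,212,352,234)}}
C={}
for n in('top','scene'):
    P=np.load(f'pics/{n}P.npy')
    for o,h in H.items():
        x0,y0,x1,y1=box[n][o]
        m=np.zeros((400,640),np.uint8)
        m[y0:y1,x0:x1]=(abs(P[y0:y1,x0:x1,2]-h)<.006)
        cs,_=cv2.findContours(m,0,cv2.CHAIN_APPROX_NONE)
        c=np.vstack([k for k in cs if len(k)>3]); hull=cv2.convexHull(c)
        # rectify hull to plane
        q=atz(n,hull.reshape(-1,2),h)[:,:2]
        q32=(q*1000).astype(np.float32)
        (cx,cy),r=cv2.minEnclosingCircle(q32); rr=cv2.minAreaRect(q32)
        Z=P[...,2][m>0]
        mo=cv2.moments(q32.reshape(-1,1,2)); ce=(mo['m10']/mo['m00'],mo['m01']/mo['m00'])
        print(n,o,len(Z),'medz %.4f'%np.median(Z),'circ',round(cx,1),round(cy,1),round(r,1),'rect',np.round(rr[0],1),np.round(rr[1],1),round(rr[2],1),'cent',np.round(ce,1))
        C[n,o]=proj(n,[ce[0]/1000,ce[1]/1000,h])[0]
for o in H: print(o,*tri(C['top',o],C['scene',o]))
E
```

```text
top round 94 medz 0.1467 circ 521.6 37.6 24.9 rect [521.5  37.3] [47.5 47.4] 44.6 cent [521.6  37.5]
top square 107 medz 0.1411 circ 580.3 -20.6 27.6 rect [579.6 -20. ] [44.3 43.8] 15.4 cent [579.7 -20.3]
top hex 95 medz 0.1529 circ 560.2 112.3 24.9 rect [559.1 112.5] [49.6 44.8] 89.5 cent [559.9 112. ]
top pot 88 medz 0.0574 circ 602.8 44.8 25.5 rect [603.4  44.9] [48.4 48.1] 26.2 cent [603.2  44.8]
scene round 143 medz 0.1457 circ 523.7 37.5 26.8 rect [523.8  37.4] [49.1 48.3] 15.8 cent [523.7  37.5]
scene square 163 medz 0.1398 circ 580.7 -20.0 29.9 rect [581.3 -19.6] [46.9 43.2] 15.9 cent [581.1 -19.6]
scene hex 154 medz 0.1521 circ 561.7 112.5 27.8 rect [562.  111.5] [50.9 49.2] 3.2 cent [561.8 111.5]
scene pot 129 medz 0.0563 circ 605.8 44.9 27.3 rect [606.5  44.8] [51.4 49.1] 15.9 cent [605.6  44.7]
round [0.52178249 0.03731609 0.14495884] 0.0005134817541592877
square [ 0.57980143 -0.02019845  0.1393894 ] 0.00026422063592377237
hex [0.56010769 0.11171072 0.15117282] 0.0008796404747213356
pot [0.60355674 0.04454456 0.05421536] 0.0006992320849414839
```

```bash
python3 - <<'E'
from h import *
for n in('top','scene'):
    P=np.load(f'pics/{n}P.npy')
    def rect(nm,lo,hi,x,y,erode=0):
        m=((P[...,2]>lo)&(P[...,2]<hi)&(P[...,0]>x[0])&(P[...,0]<x[1])&(P[...,1]>y[0])&(P[...,1]<y[1])).astype(np.uint8)
        m=cv2.morphologyEx(m,cv2.MORPH_OPEN,np.ones((3,3)))
        k,l,st,_=cv2.connectedComponentsWithStats(m); i=1+np.argmax(st[1:,4]); 
        q=P[l==i]; r=cv2.minAreaRect((q[:,:2]*1000).astype(np.float32))
        print(n,nm,len(q),'z',q[:,2].mean().round(4),np.round(r[0],1),np.round(r[1],1),round(r[2],1))
    rect('side',.010,.020,(.3,.75),(-.5,-.2))
    rect('pan',.044,.053,(.3,.75),(.18,.45))
    rect('scale',.02,.053,(.3,.75),(.18,.45))
    rect('ware',.010,.020,(.4,.75),(-.15,.2))
    rect('cone',.03,.08,(.6,.66),(.085,.2))
R0=R.from_rotvec(readout.get_obs()['orientation']).as_matrix();print(R0.round(3))
# hex orientation fit: projected outline of rim vs. hull, over angle
P=np.load('pics/topP.npy')
for n,b in(('top',(267,192,292,216)),('scene',(358,178,386,200))):
    P=np.load(f'pics/{n}P.npy');x0,y0,x1,y1=b
    m=np.zeros((400,640),np.uint8);m[y0:y1,x0:x1]=abs(P[y0:y1,x0:x1,2]-.153)<.006
    c=np.vstack([k for k in cv2.findContours(m,0,1)[0] if len(k)>3]);hu=cv2.convexHull(c)
    q=atz(n,hu.reshape(-1,2),.153)[:,:2];
    ar=[(sum(np.ptp(q@[np.cos(a+k*np.pi/3),np.sin(a+k*np.pi/3)]) for k in range(3))/3*1000,np.degrees(a)) for a in np.radians(np.arange(-30,30,1))]
    print(n,min(ar),max(ar))
E
```

```text
top side 4822 z 0.0156 [ 501.9 -339.1] [300.5 141.9] 4.8
top pan 2708 z 0.0486 [492.8 315.5] [154.1 149.9] 86.5
top scale 4615 z 0.0448 [464.7 316.1] [164.2 215.8] 86.5
top ware 3807 z 0.0155 [556.1  42.8] [199.9 250.1] 6.9
top cone 15 z 0.0445 [622.3 132.7] [7.4 8.2] 87.2
scene side 4357 z 0.0153 [ 501.3 -338.5] [302.3 141.9] 4.5
scene pan 3315 z 0.0479 [492.2 315.2] [156.  152.8] 86.2
scene scale 5030 z 0.044 [465.1 317. ] [166.2 217.7] 86.3
scene ware 2976 z 0.0151 [554.7  41.6] [203.3 250. ] 6.8
scene cone 24 z 0.0412 [627.8 114.9] [5.5 7.4] 2.8
[[ 0.939  0.344 -0.   ]
 [ 0.344 -0.939  0.001]
 [ 0.    -0.001 -1.   ]]
top (np.float64(45.54683498988035), np.float64(3.0000000000000004)) (np.float64(49.22659640971161), np.float64(-28.0))
scene (np.float64(48.43792563823269), np.float64(3.0000000000000004)) (np.float64(52.898208986336144), np.float64(-28.0))
```

>>> send_rows:
  grip: [1, 1, 1, 1, 1, 1, 1, 1, 1, 1, 1, 1, 1, 1, 1, 1, 1, 1, 1, 1]
  xyz:
    - [0.56, -0.59, 0]
    - [0.56, -0.59, 0]
    - [0.56, -0.59, 0]
    - [0.56, -0.59, 0]
    - [0.56, -0.59, 0]
    - [0.56, -0.59, 0]
    - [0.56, -0.59, 0]
    - [0.56, -0.59, 0]
    - [0.56, -0.59, 0]
    - [0.56, -0.59, 0]
    - [0.56, -0.59, 0]
    - [0.56, -0.59, 0]
    - [0.56, -0.59, 0]
    - [0.56, -0.59, 0]
    - [0.56, -0.59, 0]
    - [0.56, -0.59, 0]
    - [0.56, -0.59, 0]
    - [0.56, -0.59, 0]
    - [0.56, -0.59, 0]
    - [0.56, -0.59, 0]
  yaw: [0, 0, 0, 0, 0, 0, 0, 0, 0, 0, 0, 0, 0, 0, 0, 0, 0, 0, 0, 0]
  squeeze: 15

```text
clock: 2.1
tcp_pos: [0.5554, 0.1144, 0.2264]
orientation: [3.093, 0.549, -0.0]
contact_force: [-0.1, 0.4, -0.1]
width: 0.0933
```

>>> send_rows:
  grip: [1, 1, 1, 1, 1, 1, 1, 1, 1, 1, 1, 1, 1, 1, 1]
  xyz:
    - [0, 0, 0]
    - [0, 0, 0]
    - [0, 0, 0]
    - [0, 0, 0]
    - [0, 0, 0]
    - [0, 0, 0]
    - [0, 0, 0]
    - [0, 0, 0]
    - [0, 0, 0]
    - [0, 0, 0]
    - [0, 0, 0]
    - [0, 0, 0]
    - [0, 0, 0]
    - [0, 0, 0]
    - [0, 0, 0]
  yaw: [-0.9, -0.9, -0.9, -0.9, -0.9, -0.9, -0.9, -0.9, -0.9, -0.9, -0.9, -0.9, -0.9, -0.5, 0]

```text
clock: 3.6
tcp_pos: [0.555, 0.1126, 0.2264]
orientation: [-2.155, -2.285, 0.001]
contact_force: [-0.1, 0.4, 0.1]
width: 0.0929
```

```bash
cat >> h.py <<'E'
def go(x,y,z,ang):
    "totals in units to reach tool pose; ang = world angle of jaw (tool y), deg; current-axes shift"
    o=readout.get_obs();M=R.from_rotvec(o['orientation']).as_matrix();p=o['tcp_pos']
    a=np.degrees(np.arctan2(M[1,1],M[0,1]))
    d=M.T@(np.array([x,y,z])-p)/.05
    t=-((ang-a+90)%180-90)/6
    print('t',round(o['clock'],2),'tcp',p.round(4),'jaw',a.round(2),'tilt',np.degrees(np.arccos(-M[2,2])).round(2),'w',round(o['width'],4),'F',o['contact_force'].round(1),'q',o['joints'].round(2))
    print('shift now-axes',d.round(2),'yaw',round(t,2))
    b=np.radians(-t*6);Mz=R.from_euler('z',b).as_matrix()@M
    print('shift post-yaw axes',(Mz.T@(np.array([x,y,z])-p)/.05).round(2), 'yaxis',M[:2,1].round(3))
E
python3 -c "
from h import *
go(.5605,.1118,.107,3)"
```

```text
t 3.6 tcp [0.555  0.1126 0.2264] jaw 3.35 tilt 0.03 w 0.0929 F [-0.1  0.4  0.1] q [ 0.16 -0.12  1.68  0.    1.58  0.1 ]
shift now-axes [-0.02  0.11  2.39] yaw 0.06
shift post-yaw axes [-0.02  0.11  2.39] yaxis [0.998 0.058]
```

>>> send_rows:
  grip: [1, 1, 1, 1, 1, 1, 1, 1, 1]
  xyz:
    - [-0.02, 0.11, 0.2]
    - [0, 0, 0.4]
    - [0, 0, 0.4]
    - [0, 0, 0.4]
    - [0, 0, 0.4]
    - [0, 0, 0.3]
    - [0, 0, 0.2]
    - [0, 0, 0.1]
    - [0, 0, 0]
  yaw: [0.06, 0, 0, 0, 0, 0, 0, 0, 0]

```text
clock: 4.5
tcp_pos: [0.5606, 0.1119, 0.1063]
orientation: [-2.164, -2.277, 0.001]
contact_force: [-0.3, 0.3, -0.5]
width: 0.0927
```

```bash
python3 -c "
from h import *
go(.5605,.1118,.107,3)
a,d=eyes.grab_frame('scene');crop(a,280,120,160,120,5,'pics/s1.png')"
```

```text
t 4.5 tcp [0.5606 0.1119 0.1063] jaw 2.92 tilt 0.03 w 0.0927 F [-0.3  0.3 -0.5] q [ 0.15 -0.05  1.81  0.    1.38  0.1 ]
shift now-axes [-0.   -0.   -0.01] yaw -0.01
shift post-yaw axes [-0.   -0.   -0.01] yaxis [0.999 0.051]
```

View pics/s1.png

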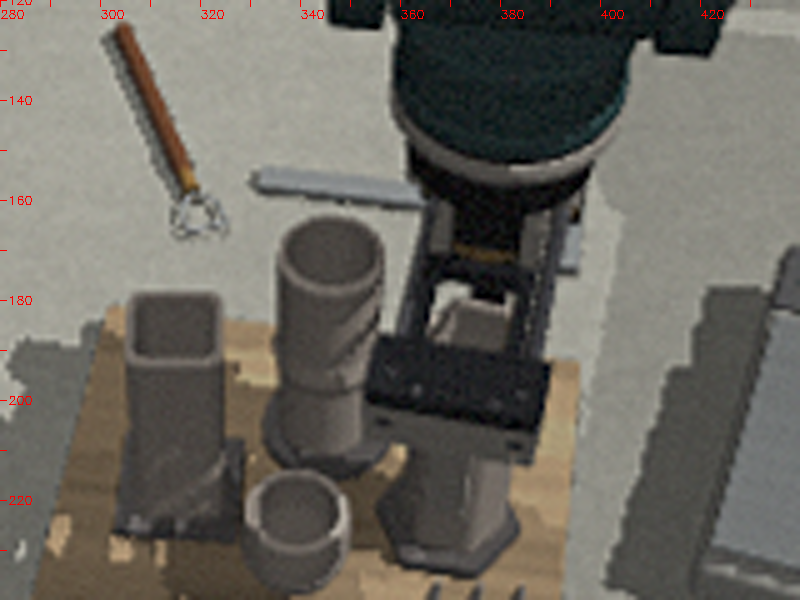

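>>> send_rows:
  grip: [0.4, 0.2, 0.1, 0.05, 0, -0.05, -0.1, -0.2, -0.4, -0.6, -1, -1, -1, -1, -1]
  xyz:
    - [0, 0, 0]
    - [0, 0, 0]
    - [0, 0, 0]
    - [0, 0, 0]
    - [0, 0, 0]
    - [0, 0, 0]
    - [0, 0, 0]
    - [0, 0, 0]
    - [0, 0, 0]
    - [0, 0, 0]
    - [0, 0, 0]
    - [0, 0, 0]
    - [0, 0, 0]
    - [0, 0, 0]
    - [0, 0, 0]
  yaw: [0, 0, 0, 0, 0, 0, 0, 0, 0, 0, 0, 0, 0, 0, 0]
  squeeze: 15

```text
clock: 6.05
tcp_pos: [0.5607, 0.1119, 0.1067]
orientation: [-2.164, -2.278, -0.0]
contact_force: [-0.9, 0.1, 1.5]
width: 0.0465
```

```bash
python3 -c "
from h import *
go(.5605,.1118,.107,3)"
```

```text
t 6.05 tcp [0.5607 0.1119 0.1067] jaw 2.94 tilt 0.0 w 0.0465 F [-0.9  0.1  1.5] q [ 0.15 -0.05  1.81  0.    1.38  0.1 ]
shift now-axes [-0.   -0.   -0.01] yaw -0.01
shift post-yaw axes [-0.   -0.   -0.01] yaxis [0.999 0.051]
```

>>> send_rows:
  grip: [-1, -1, -1, -1, -1, -1, -1, -1, -1, -1, -1, -1]
  xyz:
    - [0, 0, -0.05]
    - [0, 0, -0.1]
    - [0, 0, -0.2]
    - [0, 0, -0.4]
    - [0, 0, -0.5]
    - [0, 0, -0.5]
    - [0, 0, -0.5]
    - [0, 0, -0.5]
    - [0, 0, -0.4]
    - [0, 0, -0.2]
    - [0, 0, -0.05]
    - [0, 0, 0]
  yaw: [0, 0, 0, 0, 0, 0, 0, 0, 0, 0, 0, 0]

```text
clock: 7.25
tcp_pos: [0.5606, 0.1119, 0.2763]
orientation: [-2.164, -2.278, 0.0]
contact_force: [0.3, -0.2, -2.0]
width: 0.0462
```

>>> send_rows:
  grip: [-1, -1, -1, -1, -1, -1, -1, -1, -1, -1, -1, -1, -1, -1, -1, -1, -1, -1, -1]
  xyz:
    - [-0.1, 0, 0]
    - [-0.25, 0, 0]
    - [-0.4, 0, 0]
    - [-0.6, 0, 0]
    - [-0.65, 0, 0]
    - [-0.65, 0, 0]
    - [-0.65, 0, 0]
    - [-0.65, 0, 0]
    - [-0.65, 0, 0]
    - [-0.65, 0.05, 0]
    - [-0.65, 0.05, 0]
    - [-0.65, 0.05, 0]
    - [-0.65, 0.05, 0]
    - [-0.6, 0.05, 0]
    - [-0.4, 0, 0]
    - [-0.25, 0, 0]
    - [-0.1, 0, 0]
    - [0, 0, 0]
    - [0, 0, 0]
  yaw: [0, 0, 0, 0, 0, 0, 0, 0, 0, 0, 0, 0, 0, 0, 0, 0, 0, 0, 0]

```text
clock: 9.15
tcp_pos: [0.5951, -0.3135, 0.2768]
orientation: [2.163, 2.278, 0.0]
contact_force: [-0.5, -0.8, -1.3]
width: 0.0467
```

```bash
python3 -c "
from h import *
go(.596,-.331,.0987,2.94)
a,d=eyes.grab_frame('scene');cv2.imwrite('pics/s2.png',a);np.save('pics/s2P.npy',cloud('scene',d))
a,d=eyes.grab_frame('top');crop(a,250,160,120,95,6,'pics/t2.png');np.savez('pics/t2.npz',im=a,d=d)"
```

```text
t 9.15 tcp [ 0.5951 -0.3135  0.2768] jaw 2.98 tilt 0.01 w 0.0467 F [-0.5 -0.8 -1.3] q [-0.52  0.1   1.38  0.    1.66 -0.57]
shift now-axes [-0.35 -0.    3.56] yaw 0.01
shift post-yaw axes [-0.35 -0.    3.56] yaxis [0.999 0.052]
```

View pics/s2.png

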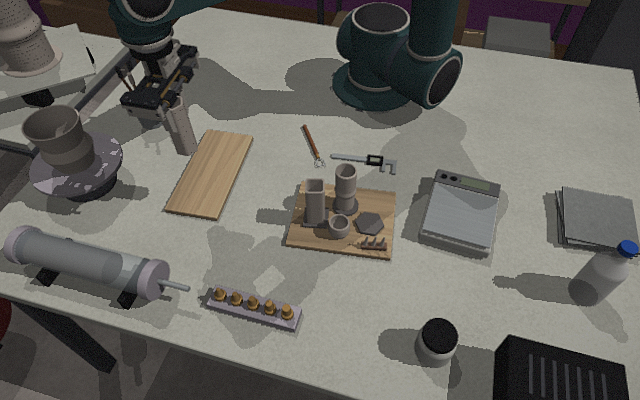

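View pics/t2.png

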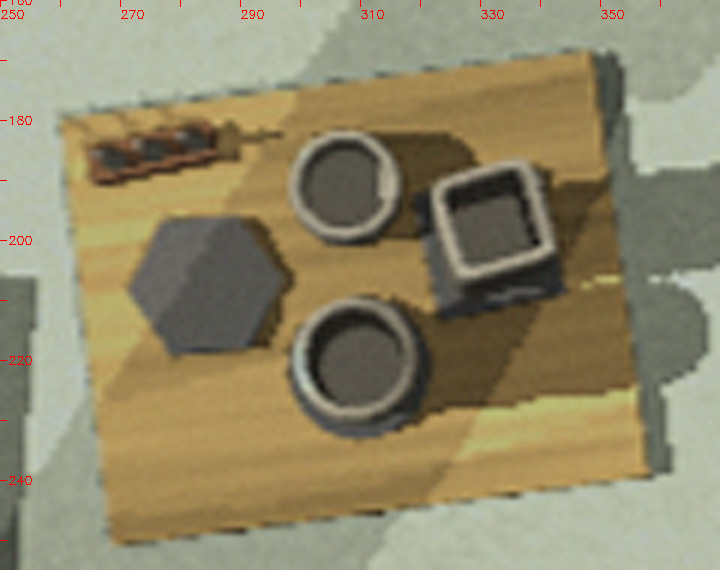

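>>> send_rows:
  grip: [-1, -1, -1, -1, -1, -1, -1, -1, -1, -1, -1, -1, -1]
  xyz:
    - [-0.2, 0, 0.1]
    - [-0.15, 0, 0.3]
    - [0, 0, 0.4]
    - [0, 0, 0.5]
    - [0, 0, 0.5]
    - [0, 0, 0.5]
    - [0, 0, 0.5]
    - [0, 0, 0.3]
    - [0, 0, 0.2]
    - [0, 0, 0.1]
    - [0, 0, 0.05]
    - [0, 0, 0.03]
    - [0, 0, 0]
  yaw: [0, 0, 0, 0, 0, 0, 0, 0, 0, 0, 0, 0, 0]

```text
clock: 10.55
tcp_pos: [0.5962, -0.332, 0.1033]
orientation: [2.163, 2.277, 0.0]
contact_force: [0.0, 1.2, -1.7]
width: 0.0461
```

```bash
python3 -c "
from h import *
go(.596,-.331,.0987,2.94)
t=np.load('pics/t2.npz');P=cloud('top',t['d']);S=np.load('pics/s2P.npy')
for n,P in(('top',P),('scene',S)):
  m=((abs(P[...,2]-.0235)<.004)&(abs(P[...,0]-.5605)<.045)&(abs(P[...,1]-.112)<.045)).astype(np.uint8)
  m=cv2.morphologyEx(m,cv2.MORPH_OPEN,np.ones((3,3)))
  hu=cv2.convexHull(np.vstack(cv2.findContours(m,0,1)[0])).reshape(-1,2);q=atz(n,hu,.023)[:,:2].astype(np.float32)*1000
  mo=cv2.moments(q.reshape(-1,1,2));print(n,m.sum(),P[m>0][:,2].mean(),mo['m10']/mo['m00'],mo['m01']/mo['m00'],cv2.minAreaRect(q),P[m>0].mean(0))
"
```

```text
t 10.55 tcp [ 0.5962 -0.332   0.1033] jaw 2.94 tilt 0.05 w 0.0461 F [ 0.   1.2 -1.7] q [-0.55  0.19  1.56  0.    1.39 -0.6 ]
shift now-axes [ 0.02 -0.    0.09] yaw 0.0
shift post-yaw axes [ 0.02 -0.    0.09] yaxis [0.999 0.051]
top 276 0.023755223420465526 562.0577102169292 111.12430845364584 ((562.5369262695312, 111.76139068603516), (60.501590728759766, 60.97882080078125), 35.151248931884766) [0.56264081 0.11190294 0.02375522]
scene 478 0.022870763363185012 561.6404898130335 109.91224265860623 ((561.1431884765625, 109.57592010498047), (62.463401794433594, 67.60356140136719), 15.956779479980469) [0.56209128 0.1098465  0.02287076]
```

>>> send_rows:
  grip: [-1, -1, -1, -1]
  xyz:
    - [0, 0, 0.04]
    - [0, 0, 0.02]
    - [0, 0, 0.02]
    - [0, 0, 0]
  yaw: [0, 0, 0, 0]

```text
clock: 10.95
tcp_pos: [0.596, -0.3319, 0.0987]
orientation: [2.164, 2.278, 0.0]
contact_force: [-0.1, -0.8, -1.4]
width: 0.0463
```

>>> send_rows:
  grip: [-1, -1, -1]
  xyz:
    - [0, 0, 0.01]
    - [0, 0, 0.01]
    - [0, 0, 0]
  yaw: [0, 0, 0]

```text
clock: 11.25
tcp_pos: [0.596, -0.332, 0.0986]
orientation: [2.163, 2.277, 0.0]
contact_force: [-3.3, 1.5, 7.7]
width: 0.0461
```

>>> send_rows:
  grip: [0.05, 0.1, 0.2, 0.3, 0.3, 0.3]
  xyz:
    - [0, 0, 0]
    - [0, 0, 0]
    - [0, 0, 0]
    - [0, 0, 0]
    - [0, 0, 0]
    - [0, 0, 0]
  yaw: [0, 0, 0, 0, 0, 0]

```text
clock: 11.85
tcp_pos: [0.596, -0.3319, 0.0976]
orientation: [-2.164, -2.278, -0.0]
contact_force: [0.0, 0.3, 0.0]
width: 0.0606
```

>>> send_rows:
  grip: [0.3, 0.3, 0.3, 0.3, 0.3, 0.3, 0.3, 0.3, 0.3]
  xyz:
    - [0, 0, -0.1]
    - [0, 0, -0.2]
    - [0, 0, -0.4]
    - [0, 0, -0.5]
    - [0, 0, -0.6]
    - [0, 0, -0.5]
    - [0, 0, -0.3]
    - [0, 0, -0.1]
    - [0, 0, 0]
  yaw: [0, 0, 0, 0, 0, 0, 0, 0, 0]

```text
clock: 12.75
tcp_pos: [0.596, -0.3319, 0.2328]
orientation: [2.163, 2.277, 0.0]
contact_force: [0.8, -0.3, 0.1]
width: 0.0605
```

```bash
python3 -c "
from h import *
go(.580,-.0201,.100,15.5)
a,d=eyes.grab_frame('scene');cv2.imwrite('pics/s3.png',a[100:260,150:420].repeat(2,0).repeat(2,1))
P=cloud('scene',d);m=(abs(P[...,2]-.145)<.006)&(abs(P[...,0]-.596)<.04)&(abs(P[...,1]+.332)<.04)
print(m.sum(),P[m].mean(0),cv2.minAreaRect((P[m][:,:2]*1000).astype(np.float32)))
"
```

```text
t 12.75 tcp [ 0.596  -0.3319  0.2328] jaw 2.94 tilt 0.02 w 0.0605 F [ 0.8 -0.3  0.1] q [-0.55  0.13  1.42 -0.    1.59 -0.6 ]
shift now-axes [ 6.24 -0.    2.65] yaw -2.09
shift post-yaw axes [6.1  1.36 2.66] yaxis [0.999 0.051]
135 [ 0.59609412 -0.3304256   0.1439534 ] ((596.0206298828125, -330.4196472167969), (49.11078643798828, 44.34467315673828), 34.32299041748047)
```

View pics/s3.png

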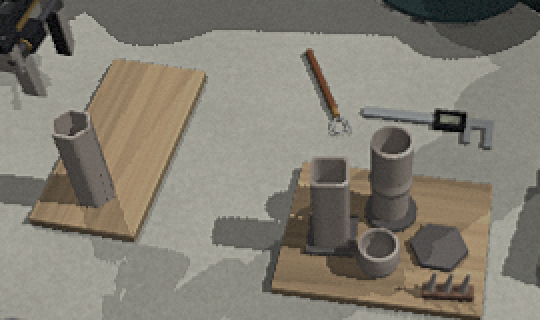

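```bash
python3 - <<'E'
from h import *
for n,b in(('top',(319,184,345,208)),('scene',(300,175,326,196))):
    P=np.load(f'pics/{n}P.npy');x0,y0,x1,y1=b
    m=np.zeros((400,640),np.uint8);m[y0:y1,x0:x1]=abs(P[y0:y1,x0:x1,2]-.141)<.006
    c=np.vstack([k for k in cv2.findContours(m,0,1)[0] if len(k)>3]);hu=cv2.convexHull(c)
    q=atz(n,hu.reshape(-1,2),.141)[:,:2]*1000
    for a in range(6,30,2):
        r=np.radians(a);print(n,a,np.ptp(q@[np.cos(r),np.sin(r)]).round(1),np.ptp(q@[-np.sin(r),np.cos(r)]).round(1))
E
```

```text
top 6 46.4 46.5
top 8 45.8 46.0
top 10 45.2 45.5
top 12 44.8 44.9
top 14 44.5 44.2
top 16 44.3 44.0
top 18 44.6 44.5
top 20 45.3 45.3
top 22 46.0 46.0
top 24 46.6 46.6
top 26 47.2 47.2
top 28 48.1 48.1
scene 6 52.2 47.2
scene 8 51.3 46.5
scene 10 50.2 45.7
scene 12 49.2 44.9
scene 14 48.0 44.1
scene 16 47.0 43.2
scene 18 48.3 43.1
scene 20 49.5 44.3
scene 22 50.6 45.4
scene 24 51.7 46.4
scene 26 52.7 47.4
scene 28 53.6 48.3
```

>>> send_rows:
  grip: [0.5, 0.7, 0.7, 0.7, 0.7, 0.7, 0.7, 0.7, 0.7, 0.7, 0.7, 0.7, 0.7, 0.7, 0.7, 0.7, 0.7, 0.7, 0.7]
  xyz:
    - [0.2, 0, 0]
    - [0.4, 0, 0]
    - [0.56, 0, 0]
    - [0.56, 0, 0]
    - [0.56, 0, 0]
    - [0.56, 0, 0]
    - [0.56, 0, 0]
    - [0.56, 0, 0]
    - [0.56, 0, 0]
    - [0.56, 0, 0]
    - [0.56, 0, 0]
    - [0.4, 0, 0]
    - [0.2, 0, 0]
    - [0, 0, 0]
    - [0, 0, 0]
    - [0, 0, 0]
    - [0, 0, 0]
    - [0, 0, 0]
    - [0, 0, 0]
  yaw: [0, 0, 0, 0, 0, 0, 0, 0, 0, 0, 0, 0, 0, -0.6, -0.6, -0.6, -0.38, 0, 0]

```text
clock: 14.7
tcp_pos: [0.5797, -0.0201, 0.2324]
orientation: [-1.892, -2.508, 0.0]
contact_force: [0.6, 0.0, 0.2]
width: 0.0792
```

```bash
python3 -c "
from h import *
go(.580,-.0201,.100,16)"
```

```text
t 14.7 tcp [ 0.5797 -0.0201  0.2324] jaw 15.95 tilt 0.02 w 0.0792 F [0.6 0.  0.2] q [-0.08 -0.09  1.64 -0.    1.59 -0.36]
shift now-axes [-0.    0.01  2.65] yaw -0.01
shift post-yaw axes [-0.    0.01  2.65] yaxis [0.962 0.275]
```

>>> send_rows:
  grip: [0.7, 0.7, 0.7, 0.7, 0.7, 0.7, 0.7, 0.7, 0.7, 0.7]
  xyz:
    - [0, 0.02, 0.2]
    - [0, 0, 0.4]
    - [0, 0, 0.4]
    - [0, 0, 0.4]
    - [0, 0, 0.4]
    - [0, 0, 0.4]
    - [0, 0, 0.25]
    - [0, 0, 0.15]
    - [0, 0, 0.05]
    - [0, 0, 0]
  yaw: [0, 0, 0, 0, 0, 0, 0, 0, 0, 0]

```text
clock: 15.7
tcp_pos: [0.581, -0.02, 0.1004]
orientation: [1.89, 2.509, 0.0]
contact_force: [0.6, 0.2, -0.1]
width: 0.0789
```

>>> send_rows:
  grip: [0.4, 0.2, 0.1, 0.05, 0, -0.05, -0.1, -0.2, -0.4, -0.6, -1, -1, -1, -1]
  xyz:
    - [0, 0, 0]
    - [0, 0, 0]
    - [0, 0, 0]
    - [0, 0, 0]
    - [0, 0, 0]
    - [0, 0, 0]
    - [0, 0, 0]
    - [0, 0, 0]
    - [0, 0, 0]
    - [0, 0, 0]
    - [0, 0, 0]
    - [0, 0, 0]
    - [0, 0, 0]
    - [0, 0, 0]
  yaw: [0, 0, 0, 0, 0, 0, 0, 0, 0, 0, 0, 0, 0, 0]

```text
clock: 17.1
tcp_pos: [0.5809, -0.02, 0.1001]
orientation: [-1.89, -2.509, 0.0]
contact_force: [-1.6, -1.2, 1.0]
width: 0.0436
```

```bash
python3 -c "
from h import *
go(.5015,-.339,.092,16)"
```

```text
t 17.1 tcp [ 0.5809 -0.02    0.1001] jaw 16.02 tilt 0.0 w 0.0436 F [-1.6 -1.2  1. ] q [-0.08 -0.02  1.79 -0.    1.37 -0.36]
shift now-axes [-5.69 -3.29  0.16] yaw 0.0
shift post-yaw axes [-5.7  -3.28  0.16] yaxis [0.961 0.276]
```

>>> send_rows:
  grip: [-1, -1, -1, -1, -1, -1, -1, -1, -1, -1, -1]
  xyz:
    - [0, 0, -0.05]
    - [0, 0, -0.1]
    - [0, 0, -0.2]
    - [0, 0, -0.4]
    - [0, 0, -0.5]
    - [0, 0, -0.5]
    - [0, 0, -0.5]
    - [0, 0, -0.4]
    - [0, 0, -0.2]
    - [0, 0, -0.05]
    - [0, 0, 0]
  yaw: [0, 0, 0, 0, 0, 0, 0, 0, 0, 0, 0]

```text
clock: 18.2
tcp_pos: [0.5808, -0.02, 0.2448]
orientation: [-1.89, -2.509, 0.0]
contact_force: [0.6, 0.2, -2.5]
width: 0.0441
```

>>> send_rows:
  grip: [-1, -1, -1, -1, -1, -1, -1, -1, -1, -1, -1, -1, -1, -1, -1, -1, -1]
  xyz:
    - [-0.1, -0.06, 0]
    - [-0.25, -0.14, 0]
    - [-0.4, -0.23, 0]
    - [-0.5, -0.29, 0]
    - [-0.5, -0.29, 0]
    - [-0.5, -0.29, 0]
    - [-0.5, -0.29, 0]
    - [-0.5, -0.29, 0]
    - [-0.5, -0.29, 0]
    - [-0.5, -0.29, 0]
    - [-0.5, -0.29, 0]
    - [-0.4, -0.24, 0]
    - [-0.3, -0.17, 0]
    - [-0.16, -0.1, 0]
    - [-0.08, -0.04, 0]
    - [0, 0, 0]
    - [0, 0, 0]
  yaw: [0, 0, 0, 0, 0, 0, 0, 0, 0, 0, 0, 0, 0, 0, 0, 0, 0]

```text
clock: 19.9
tcp_pos: [0.5011, -0.3384, 0.2452]
orientation: [-1.889, -2.51, -0.0]
contact_force: [0.0, -0.2, -2.1]
width: 0.0441
```

```bash
python3 -c "
from h import *
go(.5015,-.339,.0925,16)
a,d=eyes.grab_frame('top');cv2.imwrite('pics/t4.png',a);np.savez('pics/t4.npz',im=a,d=d)
a,d=eyes.grab_frame('scene');cv2.imwrite('pics/s4.png',a);np.savez('pics/s4.npz',im=a,d=d)"
```

```text
t 19.9 tcp [ 0.5011 -0.3384  0.2452] jaw 16.05 tilt 0.01 w 0.0441 F [ 0.  -0.2 -2.1] q [-0.64 -0.04  1.57  0.    1.61 -0.92]
shift now-axes [-0.01  0.    3.05] yaw 0.01
shift post-yaw axes [-0.01  0.    3.05] yaxis [0.961 0.277]
```

View pics/s4.png

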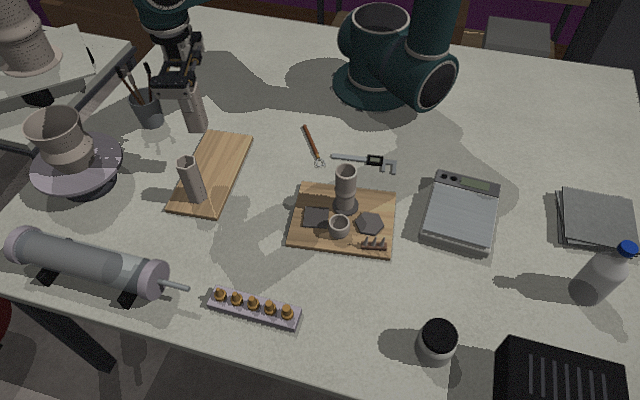

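Square vase is held upright over the side board (190,115 px) and the hex vase stands at (190,180). Lowering.

>>> send_rows:
  grip: [-1, -1, -1, -1, -1, -1, -1, -1, -1, -1, -1, -1, -1]
  xyz:
    - [0, 0, 0.1]
    - [0, 0, 0.3]
    - [0, 0, 0.4]
    - [0, 0, 0.5]
    - [0, 0, 0.5]
    - [0, 0, 0.5]
    - [0, 0, 0.3]
    - [0, 0, 0.2]
    - [0, 0, 0.1]
    - [0, 0, 0.05]
    - [0, 0, 0.05]
    - [0, 0, 0.02]
    - [0, 0, 0]
  yaw: [0, 0, 0, 0, 0, 0, 0, 0, 0, 0, 0, 0, 0]

```text
clock: 21.3
tcp_pos: [0.5009, -0.3391, 0.0945]
orientation: [1.89, 2.509, 0.0]
contact_force: [-0.8, 0.4, -2.0]
width: 0.0441
```

>>> send_rows:
  grip: [-1, -1, -1]
  xyz:
    - [0, 0, 0.02]
    - [0, 0, 0.01]
    - [0, 0, 0]
  yaw: [0, 0, 0]

```text
clock: 21.6
tcp_pos: [0.5008, -0.339, 0.0927]
orientation: [1.89, 2.509, 0.0]
contact_force: [0.3, 0.5, -1.5]
width: 0.0436
```

>>> send_rows:
  grip: [-1, -1, -1]
  xyz:
    - [0, 0, 0.01]
    - [0, 0, 0.01]
    - [0, 0, 0]
  yaw: [0, 0, 0]

```text
clock: 21.9
tcp_pos: [0.5009, -0.339, 0.0921]
orientation: [1.89, 2.509, -0.0]
contact_force: [-2.2, 0.6, 4.2]
width: 0.0437
```

>>> send_rows:
  grip: [0.0, 0.05, 0.1, 0.2, 0.25, 0.25]
  xyz:
    - [0, 0, 0]
    - [0, 0, 0]
    - [0, 0, 0]
    - [0, 0, 0]
    - [0, 0, 0]
    - [0, 0, 0]
  yaw: [0, 0, 0, 0, 0, 0]

```text
clock: 22.5
tcp_pos: [0.5008, -0.339, 0.0916]
orientation: [-1.89, -2.509, -0.0]
contact_force: [1.4, -0.2, 0.7]
width: 0.0578
```

>>> send_rows:
  grip: [0.25, 0.25, 0.25, 0.25, 0.25, 0.25, 0.25, 0.25, 0.25]
  xyz:
    - [0, 0, -0.1]
    - [0, 0, -0.2]
    - [0, 0, -0.4]
    - [0, 0, -0.5]
    - [0, 0, -0.6]
    - [0, 0, -0.5]
    - [0, 0, -0.3]
    - [0, 0, -0.1]
    - [0, 0, 0]
  yaw: [0, 0, 0, 0, 0, 0, 0, 0, 0]

```text
clock: 23.4
tcp_pos: [0.5009, -0.339, 0.2268]
orientation: [1.89, 2.509, 0.0]
contact_force: [0.1, 0.1, -0.1]
width: 0.0583
```

```bash
python3 -c "
from h import *
go(.5227,.0375,.108,16)
a,d=eyes.grab_frame('scene');cv2.imwrite('pics/s5.png',a[100:260,150:420].repeat(2,0).repeat(2,1))
P=cloud('scene',d);m=(abs(P[...,2]-.133)<.006)&(abs(P[...,0]-.501)<.04)&(abs(P[...,1]+.339)<.04)
print(m.sum(),P[m].mean(0),cv2.minAreaRect((P[m][:,:2]*1000).astype(np.float32)))
"
```

```text
t 23.4 tcp [ 0.5009 -0.339   0.2268] jaw 16.02 tilt 0.02 w 0.0583 F [ 0.1  0.1 -0.1] q [-0.64 -0.04  1.6   0.    1.58 -0.92]
shift now-axes [7.12 2.5  2.37] yaw 0.0
shift post-yaw axes [7.12 2.49 2.37] yaxis [0.961 0.276]
129 [ 0.50240177 -0.33771962  0.13142558] ((501.3529052734375, -337.2591247558594), (45.54549789428711, 44.456886291503906), 15.353940963745117)
```

View pics/s5.png

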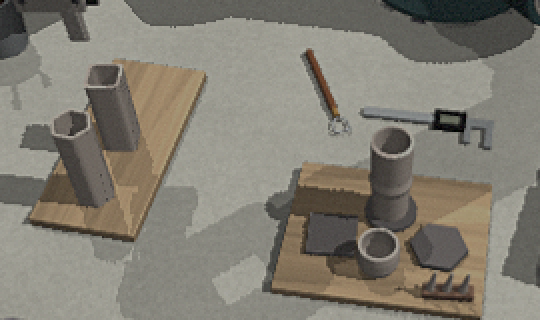

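>>> send_rows:
  grip: [0.5, 0.7, 0.7, 0.7, 0.7, 0.7, 0.7, 0.7, 0.7, 0.7, 0.7, 0.7, 0.7, 0.7, 0.7, 0.7, 0.7]
  xyz:
    - [0.12, 0.04, 0]
    - [0.3, 0.1, 0]
    - [0.5, 0.17, 0]
    - [0.6, 0.21, 0]
    - [0.6, 0.21, 0]
    - [0.6, 0.21, 0]
    - [0.6, 0.21, 0]
    - [0.6, 0.21, 0]
    - [0.6, 0.21, 0]
    - [0.6, 0.21, 0]
    - [0.6, 0.21, 0]
    - [0.5, 0.18, 0]
    - [0.4, 0.14, 0]
    - [0.3, 0.12, 0]
    - [0.2, 0.07, 0]
    - [0, 0, 0]
    - [0, 0, 0]
  yaw: [0, 0, 0, 0, 0, 0, 0, 0, 0, 0, 0, 0, 0, 0, 0, 0, 0]

```text
clock: 25.15
tcp_pos: [0.5224, 0.0377, 0.2264]
orientation: [-1.89, -2.51, 0.0]
contact_force: [-0.3, -0.5, 0.1]
width: 0.0788
```

```bash
python3 -c "
from h import *
go(.5227,.0373,.108,16)"
```

```text
t 25.15 tcp [0.5224 0.0377 0.2264] jaw 16.04 tilt 0.02 w 0.0788 F [-0.3 -0.5  0.1] q [ 0.02 -0.22  1.76 -0.    1.6  -0.26]
shift now-axes [-0.01  0.    2.37] yaw 0.01
shift post-yaw axes [-0.01  0.    2.37] yaxis [0.961 0.276]
```

>>> send_rows:
  grip: [0.7, 0.7, 0.7, 0.7, 0.7, 0.7, 0.7, 0.7, 0.7, 0.7]
  xyz:
    - [-0.01, 0, 0.2]
    - [0, 0, 0.4]
    - [0, 0, 0.4]
    - [0, 0, 0.4]
    - [0, 0, 0.4]
    - [0, 0, 0.3]
    - [0, 0, 0.15]
    - [0, 0, 0.1]
    - [0, 0, 0.02]
    - [0, 0, 0]
  yaw: [0, 0, 0, 0, 0, 0, 0, 0, 0, 0]

```text
clock: 26.15
tcp_pos: [0.5231, 0.0372, 0.1087]
orientation: [1.89, 2.509, 0.001]
contact_force: [1.1, 0.3, -0.2]
width: 0.0787
```

>>> send_rows:
  grip: [0.4, 0.25, 0.15, 0.1, 0.05, 0, -0.05, -0.1, -0.2, -0.4, -0.6, -1, -1, -1]
  xyz:
    - [0, 0, 0]
    - [0, 0, 0]
    - [0, 0, 0]
    - [0, 0, 0]
    - [0, 0, 0]
    - [0, 0, 0]
    - [0, 0, 0]
    - [0, 0, 0]
    - [0, 0, 0]
    - [0, 0, 0]
    - [0, 0, 0]
    - [0, 0, 0]
    - [0, 0, 0]
    - [0, 0, 0]
  yaw: [0, 0, 0, 0, 0, 0, 0, 0, 0, 0, 0, 0, 0, 0]

```text
clock: 27.55
tcp_pos: [0.5229, 0.0372, 0.1082]
orientation: [1.89, 2.509, 0.0]
contact_force: [-1.3, -0.3, 1.6]
width: 0.0505
```

```bash
python3 -c "
from h import *
go(.407,-.3465,.100,16)"
```

```text
t 27.55 tcp [0.5229 0.0372 0.1082] jaw 16.02 tilt 0.0 w 0.0505 F [-1.3 -0.3  1.6] q [ 0.02 -0.16  1.91  0.    1.39 -0.26]
shift now-axes [-6.74 -4.35  0.16] yaw 0.0
shift post-yaw axes [-6.74 -4.34  0.16] yaxis [0.961 0.276]
```

>>> send_rows:
  grip: [-1, -1, -1, -1, -1, -1, -1, -1, -1, -1, -1]
  xyz:
    - [0, 0, -0.05]
    - [0, 0, -0.1]
    - [0, 0, -0.2]
    - [0, 0, -0.4]
    - [0, 0, -0.5]
    - [0, 0, -0.5]
    - [0, 0, -0.5]
    - [0, 0, -0.4]
    - [0, 0, -0.2]
    - [0, 0, -0.05]
    - [0, 0, 0]
  yaw: [0, 0, 0, 0, 0, 0, 0, 0, 0, 0, 0]

```text
clock: 28.65
tcp_pos: [0.5228, 0.0372, 0.2528]
orientation: [-1.89, -2.509, 0.0]
contact_force: [-0.5, 0.3, -2.1]
width: 0.0504
```

>>> send_rows:
  grip: [-1, -1, -1, -1, -1, -1, -1, -1, -1, -1, -1, -1, -1, -1, -1, -1, -1, -1, -1]
  xyz:
    - [-0.1, -0.06, 0]
    - [-0.24, -0.16, 0]
    - [-0.4, -0.26, 0]
    - [-0.5, -0.32, 0]
    - [-0.5, -0.32, 0]
    - [-0.5, -0.32, 0]
    - [-0.5, -0.32, 0]
    - [-0.5, -0.32, 0]
    - [-0.5, -0.32, 0]
    - [-0.5, -0.32, 0]
    - [-0.5, -0.32, 0]
    - [-0.5, -0.32, 0]
    - [-0.5, -0.32, 0]
    - [-0.4, -0.27, 0]
    - [-0.3, -0.2, 0]
    - [-0.2, -0.13, 0]
    - [-0.1, -0.06, 0]
    - [0, 0, 0]
    - [0, 0, 0]
  yaw: [0, 0, 0, 0, 0, 0, 0, 0, 0, 0, 0, 0, 0, 0, 0, 0, 0, 0, 0]

```text
clock: 30.55
tcp_pos: [0.4074, -0.3461, 0.2531]
orientation: [-1.89, -2.509, -0.0]
contact_force: [0.3, 0.0, -1.6]
width: 0.0506
```

```bash
python3 -c "
from h import *
go(.407,-.3465,.1002,16)
a,d=eyes.grab_frame('top');crop(a,250,160,120,95,6,'pics/t6.png');np.savez('pics/t6.npz',im=a,d=d)
a,d=eyes.grab_frame('scene');cv2.imwrite('pics/s6.png',a);np.savez('pics/s6.npz',im=a,d=d)"
```

```text
t 30.55 tcp [ 0.4074 -0.3461  0.2531] jaw 16.04 tilt 0.01 w 0.0506 F [ 0.3  0.  -1.6] q [-0.75 -0.2   1.7   0.    1.64 -1.03]
shift now-axes [-0.01 -0.01  3.06] yaw 0.01
shift post-yaw axes [-0.01 -0.01  3.06] yaxis [0.961 0.276]
```

View pics/t6.png

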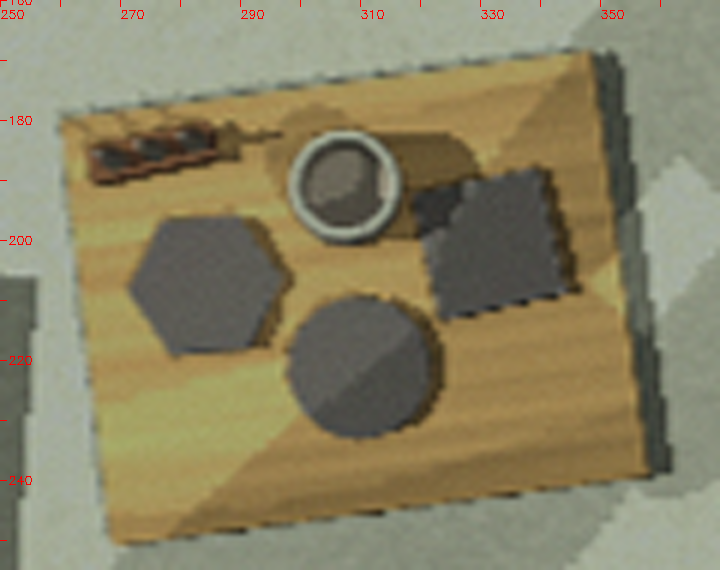

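View pics/s6.png

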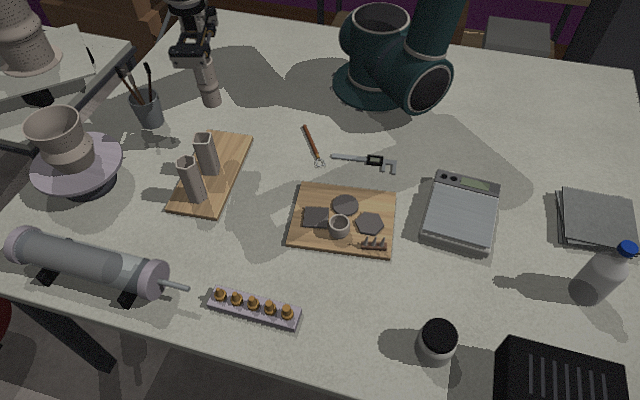

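Tiles are all bare now (round ≈ (311,221), square ≈ (331,200), hex ≈ (284,207) in the top view); the round vase hangs upright over the near end of the side board. Lower it and measure the tiles.

>>> send_rows:
  grip: [-1, -1, -1, -1, -1, -1, -1, -1, -1, -1, -1, -1, -1]
  xyz:
    - [0, 0, 0.1]
    - [0, 0, 0.3]
    - [0, 0, 0.4]
    - [0, 0, 0.5]
    - [0, 0, 0.5]
    - [0, 0, 0.5]
    - [0, 0, 0.3]
    - [0, 0, 0.2]
    - [0, 0, 0.1]
    - [0, 0, 0.05]
    - [0, 0, 0.05]
    - [0, 0, 0.04]
    - [0, 0, 0]
  yaw: [0, 0, 0, 0, 0, 0, 0, 0, 0, 0, 0, 0, 0]

```text
clock: 31.95
tcp_pos: [0.4074, -0.3467, 0.1013]
orientation: [1.89, 2.509, -0.0]
contact_force: [0.2, -0.8, -1.5]
width: 0.0509
```

>>> send_rows:
  grip: [-1, -1, -1]
  xyz:
    - [0, 0, 0.02]
    - [0, 0, 0.01]
    - [0, 0, 0]
  yaw: [0, 0, 0]

```text
clock: 32.25
tcp_pos: [0.4074, -0.3468, 0.1002]
orientation: [1.89, 2.509, -0.0]
contact_force: [-1.5, 0.6, 2.8]
width: 0.0505
```

```bash
python3 - <<'E'
from h import *
for n in('top','scene'):
    t=np.load(f'pics/{n[0]}6.npz');P=cloud(n,t['d'])
    for o,c,r in(('round',(.523,.037),.045),('square',(.581,-.020),.045),('hex',(.5607,.1119),.045)):
        s=t['im'].astype(int);grey=(s.max(2)-s.min(2))<28
        m=((P[...,2]>.012)&(P[...,2]<.03)&(np.hypot(P[...,0]-c[0],P[...,1]-c[1])<r)&grey).astype(np.uint8)
        k,l,st,_=cv2.connectedComponentsWithStats(m,connectivity=4);i=1+np.argmax(st[1:,4]);m=(l==i).astype(np.uint8)
        hu=cv2.convexHull(np.vstack(cv2.findContours(m,0,1)[0])).reshape(-1,2);q=(atz(n,hu,.023)[:,:2]*1000).astype(np.float32)
        mo=cv2.moments(q.reshape(-1,1,2));rr=cv2.minAreaRect(q)
        print(n,o,'z',P[m>0][:,2].mean().round(4),'cent',round(mo['m10']/mo['m00'],1),round(mo['m01']/mo['m00'],1),'rect',np.round(rr[0],1),np.round(rr[1],1),round(rr[2],1))
E
```

```text
top round z 0.0234 cent 522.3 38.2 rect [522.   38.7] [63.2 60.5] 89.5
top square z 0.0233 cent 579.0 -22.1 rect [579. -22.] [61.6 60.9] 13.3
top hex z 0.0232 cent 561.1 108.9 rect [561.2 108.7] [66.1 60.7] 89.5
scene round z 0.0225 cent 524.8 39.1 rect [523.3  39.3] [68.  66.6] 87.1
scene square z 0.0222 cent 582.6 -21.5 rect [583.2 -22.1] [68.1 66.4] 12.1
scene hex z 0.0225 cent 563.8 109.7 rect [563.9 110.2] [68.1 67.6] 13.8
```

>>> send_rows:
  grip: [0.12, 0.15, 0.2, 0.3, 0.35, 0.35]
  xyz:
    - [0, 0, 0]
    - [0, 0, 0]
    - [0, 0, 0]
    - [0, 0, 0]
    - [0, 0, 0]
    - [0, 0, 0]
  yaw: [0, 0, 0, 0, 0, 0]

```text
clock: 32.85
tcp_pos: [0.4073, -0.3466, 0.0997]
orientation: [1.89, 2.509, 0.0]
contact_force: [0.2, 0.3, 0.9]
width: 0.0625
```

>>> send_rows:
  grip: [0.35, 0.35, 0.35, 0.35, 0.35, 0.35, 0.35, 0.35, 0.35]
  xyz:
    - [0, 0, -0.1]
    - [0, 0, -0.2]
    - [0, 0, -0.4]
    - [0, 0, -0.5]
    - [0, 0, -0.6]
    - [0, 0, -0.5]
    - [0, 0, -0.3]
    - [0, 0, -0.1]
    - [0, 0, 0]
  yaw: [0, 0, 0, 0, 0, 0, 0, 0, 0]

```text
clock: 33.75
tcp_pos: [0.4074, -0.3466, 0.2347]
orientation: [1.89, 2.509, -0.0]
contact_force: [0.1, -0.9, 0.1]
width: 0.0626
```

```bash
python3 -c "
from h import *
go(.604,.0445,.034,37)
a,d=eyes.grab_frame('scene');cv2.imwrite('pics/s7.png',a[100:260,150:420].repeat(2,0).repeat(2,1))
t=np.load('pics/t6.npz')['im'].copy();c=cv2.resize(t[165:245,255:365],None,fx=7,fy=7,interpolation=cv2.INTER_CUBIC)
def dr(P,col,cl=True):
  q=(proj('top',P)-[255,165]+.5)*7-.5;cv2.polylines(c,[np.round(q).astype(int)],cl,col,1)
def poly(cx,cy,n,ap,a0,z):
  a=np.radians(a0+180/n+np.arange(n)*360/n);r=ap/np.cos(np.pi/n);return np.c_[cx+r*np.cos(a),cy+r*np.sin(a),np.full(n,z)]
dr(poly(.5607,.1119,6,.031,3,.023),(0,255,0));dr(poly(.5809,-.020,4,.030,16,.023),(0,255,0));dr(poly(.5229,.0372,60,.033,0,.023),(0,255,0))
dr(poly(.604,.0445,60,.0245,0,.057),(0,255,0));dr(poly(.604,.0445,60,.021,0,.015),(0,0,255))
cv2.imwrite('pics/ov.png',c)
"
```

```text
t 33.75 tcp [ 0.4074 -0.3466  0.2347] jaw 16.02 tilt 0.02 w 0.0626 F [ 0.1 -0.9  0.1] q [-0.75 -0.19  1.73 -0.    1.61 -1.03]
shift now-axes [6.43 5.94 4.01] yaw -3.5
shift post-yaw axes [3.88 7.85 4.01] yaxis [0.961 0.276]
```

View pics/s7.png

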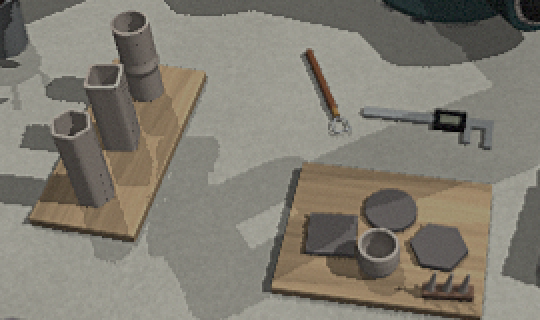

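View pics/ov.png

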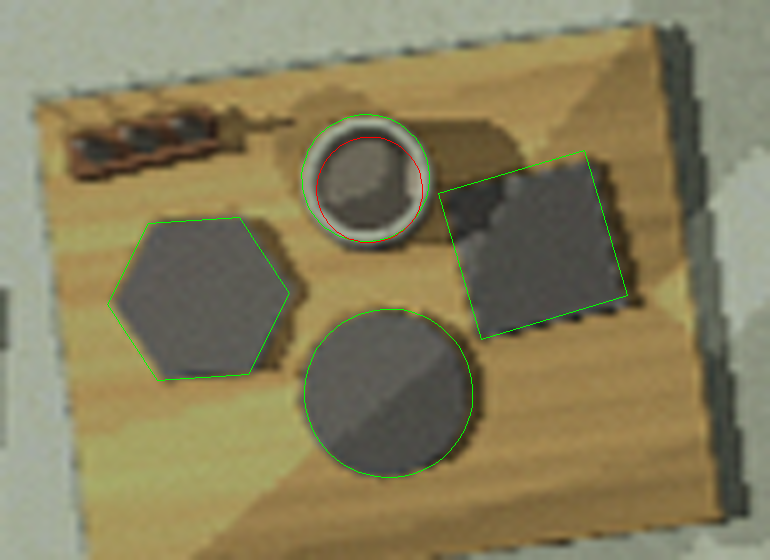

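>>> send_rows:
  grip: [0.5, 0.6, 0.6, 0.6, 0.6, 0.6, 0.6, 0.6, 0.6, 0.6, 0.6, 0.6, 0.6, 0.6, 0.6, 0.6, 0.6, 0.6, 0.6, 0.6]
  xyz:
    - [0.1, 0.09, 0]
    - [0.25, 0.23, 0]
    - [0.4, 0.37, 0]
    - [0.45, 0.42, 0]
    - [0.45, 0.42, 0]
    - [0.45, 0.42, 0]
    - [0.45, 0.42, 0]
    - [0.45, 0.42, 0]
    - [0.45, 0.42, 0]
    - [0.45, 0.42, 0]
    - [0.45, 0.42, 0]
    - [0.45, 0.42, 0]
    - [0.45, 0.42, 0]
    - [0.45, 0.42, 0]
    - [0.4, 0.37, 0]
    - [0.25, 0.23, 0]
    - [0.1, 0.09, 0]
    - [0, 0, 0]
    - [0, 0, 0]
    - [0, 0, 0]
  yaw: [0, 0, 0, 0, 0, 0, 0, 0, 0, 0, 0, 0, 0, 0, 0, 0, 0, 0, 0, 0]

```text
clock: 35.8
tcp_pos: [0.6064, 0.0453, 0.2348]
orientation: [1.891, 2.508, 0.0]
contact_force: [0.5, -0.3, 0.2]
width: 0.0742
```

>>> send_rows:
  grip: [0.6, 0.6, 0.6, 0.6, 0.6, 0.6]
  xyz:
    - [0, 0, 0.1]
    - [0, 0, 0.4]
    - [0, 0, 0.4]
    - [0, 0, 0.4]
    - [0, 0, 0.3]
    - [0, 0, 0]
  yaw: [-0.6, -0.6, -0.6, -0.6, -0.26, 0]

```text
clock: 36.4
tcp_pos: [0.6058, 0.0456, 0.1527]
orientation: [-1.524, -2.745, 0.002]
contact_force: [0.1, -1.2, -0.2]
width: 0.0739
```

```bash
python3 -c "
from h import *
go(.604,.0445,.032,32)
a,d=eyes.grab_frame('scene');crop(a,280,120,140,120,5,'pics/s8.png')"
```

```text
t 36.4 tcp [0.6058 0.0456 0.1527] jaw 31.93 tilt 0.16 w 0.0739 F [ 0.1 -1.2 -0.2] q [ 0.03  0.    1.68 -0.    1.46 -0.52]
shift now-axes [-0.   -0.04  2.41] yaw -0.01
shift post-yaw axes [-0.   -0.04  2.41] yaxis [0.849 0.529]
```

View pics/s8.png

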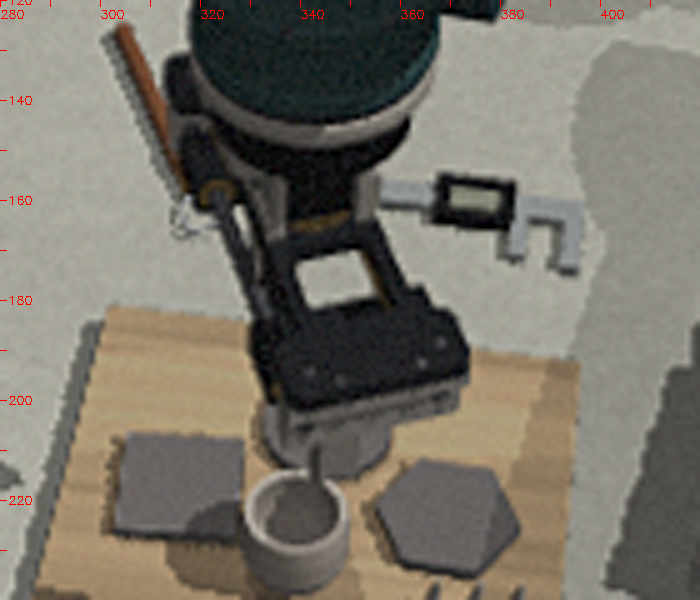

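>>> send_rows:
  grip: [0.6, 0.6, 0.6, 0.6, 0.6, 0.6, 0.6, 0.6, 0.6]
  xyz:
    - [0, -0.04, 0.2]
    - [0, 0, 0.3]
    - [0, 0, 0.4]
    - [0, 0, 0.4]
    - [0, 0, 0.4]
    - [0, 0, 0.2]
    - [0, 0, 0.1]
    - [0, 0, 0]
    - [0, 0, 0]
  yaw: [0, 0, 0, 0, 0, 0, 0, 0, 0]

```text
clock: 37.35
tcp_pos: [0.6054, 0.0451, 0.0555]
orientation: [1.523, 2.747, 0.001]
contact_force: [1.0, 0.1, 0.5]
width: 0.0747
```

```bash
python3 -c "
from h import *
go(.604,.0445,.032,32)
a,d=eyes.grab_frame('scene');crop(a,280,150,140,110,5,'pics/s9.png')"
```

```text
t 37.35 tcp [0.6054 0.0451 0.0555] jaw 31.97 tilt 0.06 w 0.0747 F [1.  0.1 0.5] q [ 0.03  0.07  1.78  0.    1.3  -0.53]
shift now-axes [ 0.   -0.03  0.47] yaw -0.0
shift post-yaw axes [ 0.   -0.03  0.47] yaxis [0.848 0.53 ]
```

View pics/s9.png

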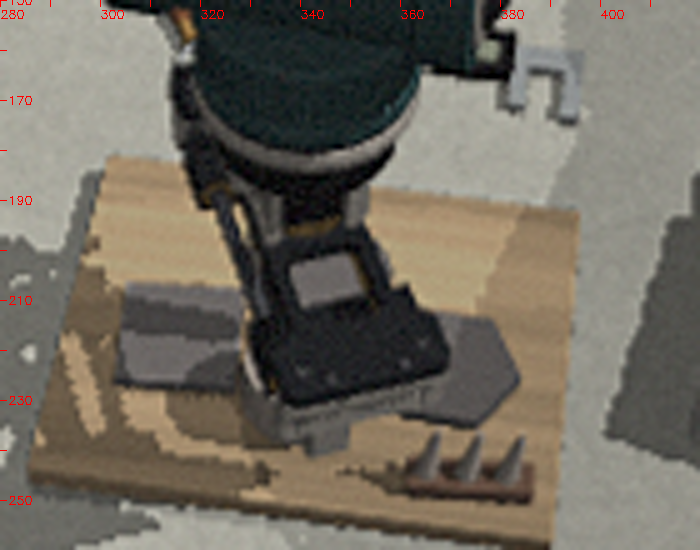

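Clear of the cones; pot is under the gripper. Go down the rest and close.

>>> send_rows:
  grip: [0.6, 0.6, 0.6, 0.6, 0.6]
  xyz:
    - [0, -0.03, 0.2]
    - [0, 0, 0.15]
    - [0, 0, 0.1]
    - [0, 0, 0.02]
    - [0, 0, 0]
  yaw: [0, 0, 0, 0, 0]

```text
clock: 37.9
tcp_pos: [0.6036, 0.0444, 0.0309]
orientation: [-1.523, -2.747, 0.0]
contact_force: [-0.1, 0.1, 0.0]
width: 0.0743
```

>>> send_rows:
  grip: [0.4, 0.3, 0.2, 0.15, 0.1, 0.05, 0, -0.1, -0.2, -0.4, -0.7, -1, -1, -1]
  xyz:
    - [0, 0, 0]
    - [0, 0, 0]
    - [0, 0, 0]
    - [0, 0, 0]
    - [0, 0, 0]
    - [0, 0, 0]
    - [0, 0, 0]
    - [0, 0, 0]
    - [0, 0, 0]
    - [0, 0, 0]
    - [0, 0, 0]
    - [0, 0, 0]
    - [0, 0, 0]
    - [0, 0, 0]
  yaw: [0, 0, 0, 0, 0, 0, 0, 0, 0, 0, 0, 0, 0, 0]
  squeeze: 12

```text
clock: 39.3
tcp_pos: [0.6037, 0.0443, 0.0312]
orientation: [1.524, 2.747, -0.0]
contact_force: [-3.0, -1.5, 5.3]
width: 0.0523
```

```bash
python3 -c "
from h import *
go(.4925,.3152,.065,32)"
```

```text
t 39.3 tcp [0.6037 0.0443 0.0312] jaw 31.98 tilt 0.0 w 0.0523 F [-3.  -1.5  5.3] q [ 0.03  0.09  1.8  -0.    1.26 -0.53]
shift now-axes [ 5.77  0.98 -0.68] yaw -0.0
shift post-yaw axes [ 5.77  0.98 -0.68] yaxis [0.848 0.53 ]
```

>>> send_rows:
  grip: [-1, -1, -1, -1, -1, -1, -1, -1, -1, -1, -1]
  xyz:
    - [0, 0, -0.05]
    - [0, 0, -0.1]
    - [0, 0, -0.2]
    - [0, 0, -0.4]
    - [0, 0, -0.5]
    - [0, 0, -0.5]
    - [0, 0, -0.4]
    - [0, 0, -0.3]
    - [0, 0, -0.2]
    - [0, 0, -0.05]
    - [0, 0, 0]
  yaw: [0, 0, 0, 0, 0, 0, 0, 0, 0, 0, 0]

```text
clock: 40.4
tcp_pos: [0.6036, 0.0443, 0.1658]
orientation: [-1.523, -2.747, 0.0]
contact_force: [-0.8, 0.3, -0.8]
width: 0.0527
```

>>> send_rows:
  grip: [-1, -1, -1, -1, -1, -1, -1, -1, -1, -1, -1, -1, -1, -1, -1, -1]
  xyz:
    - [0.1, 0.02, 0]
    - [0.25, 0.04, 0]
    - [0.4, 0.07, 0]
    - [0.5, 0.08, 0]
    - [0.5, 0.08, 0]
    - [0.5, 0.08, 0]
    - [0.5, 0.08, 0]
    - [0.5, 0.08, 0]
    - [0.5, 0.09, 0]
    - [0.5, 0.09, 0]
    - [0.5, 0.09, 0]
    - [0.4, 0.07, 0]
    - [0.3, 0.05, 0]
    - [0.2, 0.04, 0]
    - [0.1, 0.02, 0]
    - [0, 0, 0]
  yaw: [0, 0, 0, 0, 0, 0, 0, 0, 0, 0, 0, 0, 0, 0, 0, 0]

```text
clock: 42.0
tcp_pos: [0.4928, 0.3144, 0.166]
orientation: [-1.523, -2.748, 0.0]
contact_force: [0.3, -0.6, -1.2]
width: 0.0523
```

```bash
python3 -c "
from h import *
go(.4925,.3152,.0645,32)
a,d=eyes.grab_frame('scene');cv2.imwrite('pics/s10.png',a)"
```

```text
t 42.0 tcp [0.4928 0.3144 0.166 ] jaw 32.0 tilt 0.01 w 0.0523 F [ 0.3 -0.6 -1.2] q [ 0.52 -0.06  1.72 -0.    1.48 -0.03]
shift now-axes [0.02 0.   2.03] yaw -0.0
shift post-yaw axes [0.02 0.   2.03] yaxis [0.848 0.53 ]
```

View pics/s10.png

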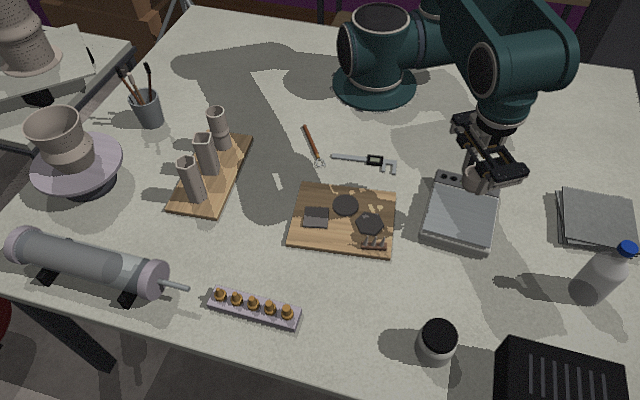

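>>> send_rows:
  grip: [-1, -1, -1, -1, -1, -1, -1, -1, -1, -1, -1]
  xyz:
    - [0.02, 0, 0.1]
    - [0, 0, 0.2]
    - [0, 0, 0.4]
    - [0, 0, 0.4]
    - [0, 0, 0.3]
    - [0, 0, 0.25]
    - [0, 0, 0.15]
    - [0, 0, 0.1]
    - [0, 0, 0.05]
    - [0, 0, 0.03]
    - [0, 0, 0]
  yaw: [0, 0, 0, 0, 0, 0, 0, 0, 0, 0, 0]

```text
clock: 43.15
tcp_pos: [0.4926, 0.3151, 0.0675]
orientation: [1.523, 2.747, 0.001]
contact_force: [0.8, -0.7, -0.7]
width: 0.052
```

>>> send_rows:
  grip: [-1, -1, -1]
  xyz:
    - [0, 0, 0.02]
    - [0, 0, 0.01]
    - [0, 0, 0]
  yaw: [0, 0, 0]

```text
clock: 43.45
tcp_pos: [0.4925, 0.315, 0.0657]
orientation: [1.523, 2.747, 0.0]
contact_force: [0.4, 0.2, -1.3]
width: 0.0526
```

>>> send_rows:
  grip: [-1, -1, -1]
  xyz:
    - [0, 0, 0.01]
    - [0, 0, 0.01]
    - [0, 0, 0]
  yaw: [0, 0, 0]

```text
clock: 43.75
tcp_pos: [0.4924, 0.315, 0.0645]
orientation: [-1.524, -2.747, 0.0]
contact_force: [0.2, -0.1, -1.8]
width: 0.0525
```

>>> send_rows:
  grip: [-1, -1, -1]
  xyz:
    - [0, 0, 0.01]
    - [0, 0, 0]
    - [0, 0, 0]
  yaw: [0, 0, 0]

```text
clock: 44.05
tcp_pos: [0.4925, 0.315, 0.0643]
orientation: [1.524, 2.747, 0.0]
contact_force: [-1.2, 0.1, 0.7]
width: 0.0524
```

Touching (0.7 vs −1.3 N). Release.

>>> send_rows:
  grip: [0.15, 0.2, 0.3, 0.4, 0.5, 0.5]
  xyz:
    - [0, 0, 0]
    - [0, 0, 0]
    - [0, 0, 0]
    - [0, 0, 0]
    - [0, 0, 0]
    - [0, 0, 0]
  yaw: [0, 0, 0, 0, 0, 0]

```text
clock: 44.65
tcp_pos: [0.4924, 0.315, 0.0641]
orientation: [1.524, 2.747, -0.0]
contact_force: [0.2, 0.1, 0.4]
width: 0.0697
```

>>> send_rows:
  grip: [0.5, 0.5, 0.5, 0.5, 0.5, 0.5, 0.5, 0.5, 0.5, 0.5, 0.5]
  xyz:
    - [0, 0, -0.1]
    - [0, 0, -0.2]
    - [0, 0, -0.4]
    - [0, 0, -0.5]
    - [0, 0, -0.6]
    - [0, 0, -0.6]
    - [0, 0, -0.5]
    - [0, 0, -0.4]
    - [0, 0, -0.2]
    - [0, 0, -0.1]
    - [0, 0, 0]
  yaw: [0, 0, 0, 0, 0, 0, 0, 0, 0, 0, 0]

```text
clock: 45.75
tcp_pos: [0.4924, 0.315, 0.2443]
orientation: [1.524, 2.747, 0.0]
contact_force: [0.5, 0.4, -0.1]
width: 0.0697
```

```bash
python3 -c "
from h import *
go(.4074,-.3466,.1,16)
"
```

```text
t 45.75 tcp [0.4924 0.315  0.2443] jaw 31.98 tilt 0.01 w 0.0697 F [ 0.5  0.4 -0.1] q [ 0.53 -0.09  1.62 -0.    1.61 -0.03]
shift now-axes [-10.32  -8.45   2.88] yaw 2.66
shift post-yaw axes [-12.25  -5.28   2.88] yaxis [0.848 0.53 ]
```

>>> send_rows:
  grip: [0.6, 0.6, 0.6, 0.6, 0.6, 0.6, 0.6, 0.6, 0.6, 0.6, 0.6, 0.6, 0.6, 0.6, 0.6, 0.6, 0.6, 0.6, 0.6, 0.6]
  xyz:
    - [0, 0, 0]
    - [0, 0, 0]
    - [0, 0, 0]
    - [0, 0, 0]
    - [0, 0, 0]
    - [-0.1, -0.04, 0]
    - [-0.25, -0.11, 0]
    - [-0.45, -0.19, 0]
    - [-0.6, -0.26, 0]
    - [-0.7, -0.3, 0]
    - [-0.7, -0.3, 0]
    - [-0.7, -0.3, 0]
    - [-0.7, -0.3, 0]
    - [-0.7, -0.3, 0]
    - [-0.7, -0.3, 0]
    - [-0.7, -0.3, 0]
    - [-0.7, -0.3, 0]
    - [-0.7, -0.3, 0]
    - [-0.7, -0.3, 0]
    - [-0.7, -0.3, 0]
  yaw: [0.6, 0.6, 0.6, 0.6, 0.26, 0, 0, 0, 0, 0, 0, 0, 0, 0, 0, 0, 0, 0, 0, 0]

```text
clock: 47.75
tcp_pos: [0.4293, -0.1781, 0.2442]
orientation: [1.889, 2.51, -0.0]
contact_force: [-0.0, -0.5, 1.0]
width: 0.0743
```

```bash
python3 -c "
from h import *
go(.4074,-.3466,.1,16)
a,d=eyes.grab_frame('top');cv2.imwrite('pics/t11.png',a);P=cloud('top',d)
m=(abs(P[...,2]-.090)<.006)&(abs(P[...,0]-.4925)<.06)&(abs(P[...,1]-.315)<.06)
mm=m.astype(np.uint8);hu=cv2.convexHull(np.vstack(cv2.findContours(mm,0,1)[0])).reshape(-1,2);q=(atz('top',hu,.09)[:,:2]*1000).astype(np.float32);print(np.median(P[m][:,2]),cv2.minEnclosingCircle(q))
"
```

```text
t 47.75 tcp [ 0.4293 -0.1781  0.2442] jaw 16.07 tilt 0.03 w 0.0743 F [-0.  -0.5  1. ] q [-0.45 -0.36  1.85 -0.    1.65 -0.73]
shift now-axes [-3.12 -1.35  2.88] yaw 0.01
shift post-yaw axes [-3.12 -1.35  2.88] yaxis [0.961 0.277]
0.08986381605256144 ((493.11492919921875, 312.541015625), 25.54583740234375)
```

View pics/t11.png

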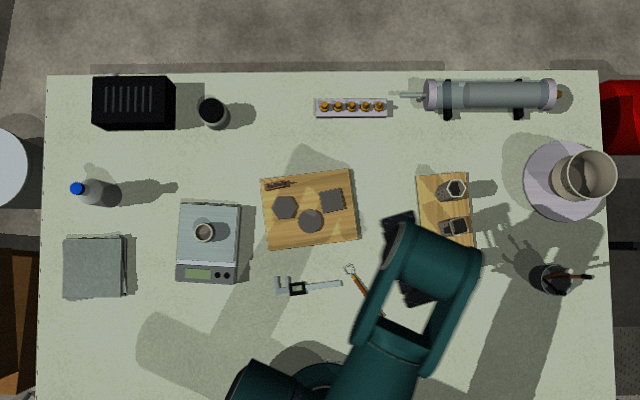

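>>> send_rows:
  grip: [0.6, 0.6, 0.6, 0.6, 0.6, 0.6, 0.6, 0.6, 0.6, 0.6]
  xyz:
    - [-0.5, -0.22, 0]
    - [-0.5, -0.22, 0]
    - [-0.5, -0.22, 0]
    - [-0.5, -0.22, 0]
    - [-0.4, -0.17, 0]
    - [-0.4, -0.16, 0]
    - [-0.2, -0.09, 0]
    - [-0.12, -0.05, 0]
    - [0, 0, 0]
    - [0, 0, 0]
  yaw: [0, 0, 0, 0, 0, 0, 0, 0, 0, 0]

```text
clock: 48.8
tcp_pos: [0.4088, -0.3442, 0.2442]
orientation: [1.89, 2.51, 0.0]
contact_force: [-0.3, -0.3, 0.6]
width: 0.0742
```

```bash
python3 -c "
from h import *
go(.4074,-.3466,.1002,16)"
```

```text
t 48.8 tcp [ 0.4088 -0.3442  0.2442] jaw 16.05 tilt 0.01 w 0.0742 F [-0.3 -0.3  0.6] q [-0.75 -0.2   1.72  0.    1.62 -1.03]
shift now-axes [-0.04 -0.04  2.88] yaw 0.01
shift post-yaw axes [-0.04 -0.04  2.88] yaxis [0.961 0.276]
```

>>> send_rows:
  grip: [0.6, 0.6, 0.6, 0.6, 0.6, 0.6, 0.6, 0.6, 0.6, 0.6, 0.6, 0.6]
  xyz:
    - [-0.04, -0.04, 0.1]
    - [0, 0, 0.3]
    - [0, 0, 0.4]
    - [0, 0, 0.4]
    - [0, 0, 0.4]
    - [0, 0, 0.4]
    - [0, 0, 0.4]
    - [0, 0, 0.25]
    - [0, 0, 0.15]
    - [0, 0, 0.08]
    - [0, 0, 0]
    - [0, 0, 0]
  yaw: [0, 0, 0, 0, 0, 0, 0, 0, 0, 0, 0, 0]

```text
clock: 50.0
tcp_pos: [0.4076, -0.3474, 0.1009]
orientation: [1.89, 2.509, -0.0]
contact_force: [0.6, -1.3, 0.2]
width: 0.0745
```

```bash
python3 -c "
from h import *
go(.4074,-.3466,.1002,16)"
```

```text
t 50.0 tcp [ 0.4076 -0.3474  0.1009] jaw 16.02 tilt 0.05 w 0.0745 F [ 0.6 -1.3  0.2] q [-0.75 -0.13  1.89 -0.    1.38 -1.03]
shift now-axes [ 0.02 -0.    0.01] yaw 0.0
shift post-yaw axes [ 0.02 -0.    0.01] yaxis [0.961 0.276]
```

>>> send_rows:
  grip: [0.4, 0.25, 0.15, 0.1, 0.05, 0, -0.05, -0.1, -0.2, -0.4, -0.6, -1, -1, -1]
  xyz:
    - [0.01, 0, 0.01]
    - [0, 0, 0]
    - [0, 0, 0]
    - [0, 0, 0]
    - [0, 0, 0]
    - [0, 0, 0]
    - [0, 0, 0]
    - [0, 0, 0]
    - [0, 0, 0]
    - [0, 0, 0]
    - [0, 0, 0]
    - [0, 0, 0]
    - [0, 0, 0]
    - [0, 0, 0]
  yaw: [0, 0, 0, 0, 0, 0, 0, 0, 0, 0, 0, 0, 0, 0]
  squeeze: 15

```text
clock: 51.4
tcp_pos: [0.4072, -0.3467, 0.0997]
orientation: [1.89, 2.509, -0.0]
contact_force: [-2.3, 0.4, 3.0]
width: 0.0506
```

>>> send_rows:
  grip: [-1, -1, -1, -1, -1, -1, -1, -1, -1, -1, -1]
  xyz:
    - [0, 0, -0.05]
    - [0, 0, -0.1]
    - [0, 0, -0.2]
    - [0, 0, -0.4]
    - [0, 0, -0.5]
    - [0, 0, -0.5]
    - [0, 0, -0.5]
    - [0, 0, -0.4]
    - [0, 0, -0.2]
    - [0, 0, -0.05]
    - [0, 0, 0]
  yaw: [0, 0, 0, 0, 0, 0, 0, 0, 0, 0, 0]

```text
clock: 52.5
tcp_pos: [0.4072, -0.3466, 0.2443]
orientation: [-1.89, -2.509, -0.0]
contact_force: [0.0, -0.1, -2.0]
width: 0.0505
```

```bash
python3 -c "
from h import *
go(.5229,.0372,.1087,16)"
```

```text
t 52.5 tcp [ 0.4072 -0.3466  0.2443] jaw 16.02 tilt 0.02 w 0.0505 F [ 0.  -0.1 -2. ] q [-0.75 -0.2   1.72  0.    1.62 -1.03]
shift now-axes [6.74 4.34 2.71] yaw 0.0
shift post-yaw axes [6.74 4.34 2.71] yaxis [0.961 0.276]
```

>>> send_rows:
  grip: [-1, -1, -1, -1, -1, -1, -1, -1, -1, -1, -1, -1, -1, -1, -1, -1, -1, -1, -1]
  xyz:
    - [0.1, 0.06, 0]
    - [0.24, 0.16, 0]
    - [0.4, 0.26, 0]
    - [0.5, 0.32, 0]
    - [0.5, 0.32, 0]
    - [0.5, 0.32, 0]
    - [0.5, 0.32, 0]
    - [0.5, 0.32, 0]
    - [0.5, 0.32, 0]
    - [0.5, 0.32, 0]
    - [0.5, 0.32, 0]
    - [0.5, 0.32, 0]
    - [0.5, 0.32, 0]
    - [0.4, 0.27, 0]
    - [0.3, 0.2, 0]
    - [0.2, 0.13, 0]
    - [0.1, 0.06, 0]
    - [0, 0, 0]
    - [0, 0, 0]
  yaw: [0, 0, 0, 0, 0, 0, 0, 0, 0, 0, 0, 0, 0, 0, 0, 0, 0, 0, 0]

```text
clock: 54.4
tcp_pos: [0.5226, 0.0367, 0.2446]
orientation: [-1.89, -2.509, 0.0]
contact_force: [-0.7, -0.6, -1.6]
width: 0.0506
```

>>> send_rows:
  grip: [-1, -1, -1, -1, -1, -1, -1, -1, -1, -1]
  xyz:
    - [0, 0, 0.1]
    - [0, 0, 0.3]
    - [0, 0, 0.4]
    - [0, 0, 0.5]
    - [0, 0, 0.5]
    - [0, 0, 0.3]
    - [0, 0, 0.15]
    - [0, 0, 0.05]
    - [0, 0, 0]
    - [0, 0, 0]
  yaw: [0, 0, 0, 0, 0, 0, 0, 0, 0, 0]

```text
clock: 55.4
tcp_pos: [0.5232, 0.0371, 0.1306]
orientation: [1.89, 2.508, 0.001]
contact_force: [0.2, 0.4, -1.8]
width: 0.0504
```

```bash
python3 -c "
from h import *
go(.5229,.0373,.1082,16)
a,d=eyes.grab_frame('scene');crop(a,280,120,140,130,5,'pics/s12.png')"
```

```text
t 55.4 tcp [0.5232 0.0371 0.1306] jaw 16.02 tilt 0.07 w 0.0504 F [ 0.2  0.4 -1.8] q [ 0.02 -0.17  1.88  0.    1.43 -0.26]
shift now-axes [ 0.01 -0.01  0.45] yaw 0.0
shift post-yaw axes [ 0.01 -0.01  0.45] yaxis [0.961 0.276]
```

View pics/s12.png

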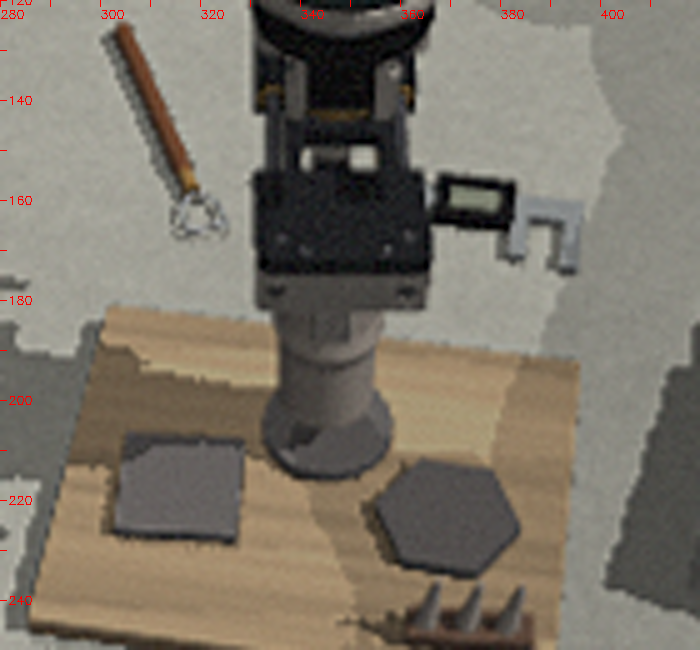

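The round vase hovers ~22 mm above its tile, centred. Lower gently.

>>> send_rows:
  grip: [-1, -1, -1, -1, -1, -1, -1, -1]
  xyz:
    - [0.01, -0.01, 0.1]
    - [0, 0, 0.15]
    - [0, 0, 0.1]
    - [0, 0, 0.04]
    - [0, 0, 0.02]
    - [0, 0, 0.02]
    - [0, 0, 0]
    - [0, 0, 0]
  yaw: [0, 0, 0, 0, 0, 0, 0, 0]

```text
clock: 56.25
tcp_pos: [0.5223, 0.0375, 0.1083]
orientation: [1.89, 2.509, 0.0]
contact_force: [1.2, 0.1, -1.6]
width: 0.0505
```

>>> send_rows:
  grip: [-1, -1, -1]
  xyz:
    - [0, 0, 0.01]
    - [0, 0, 0.01]
    - [0, 0, 0]
  yaw: [0, 0, 0]

```text
clock: 56.55
tcp_pos: [0.5224, 0.0374, 0.1077]
orientation: [1.89, 2.509, 0.0]
contact_force: [-1.3, -0.4, 4.4]
width: 0.0506
```

>>> send_rows:
  grip: [0.12, 0.15, 0.2, 0.3, 0.35, 0.35]
  xyz:
    - [0, 0, 0]
    - [0, 0, 0]
    - [0, 0, 0]
    - [0, 0, 0]
    - [0, 0, 0]
    - [0, 0, 0]
  yaw: [0, 0, 0, 0, 0, 0]

```text
clock: 57.15
tcp_pos: [0.5222, 0.0374, 0.1071]
orientation: [-1.89, -2.509, -0.0]
contact_force: [-0.3, 0.3, -0.6]
width: 0.0625
```

>>> send_rows:
  grip: [0.35, 0.35, 0.35, 0.35, 0.35, 0.35, 0.35, 0.35, 0.35]
  xyz:
    - [0, 0, -0.1]
    - [0, 0, -0.2]
    - [0, 0, -0.4]
    - [0, 0, -0.5]
    - [0, 0, -0.6]
    - [0, 0, -0.5]
    - [0, 0, -0.3]
    - [0, 0, -0.1]
    - [0, 0, 0]
  yaw: [0, 0, 0, 0, 0, 0, 0, 0, 0]

```text
clock: 58.05
tcp_pos: [0.5222, 0.0374, 0.2422]
orientation: [1.89, 2.509, 0.0]
contact_force: [-0.1, 0.5, -0.3]
width: 0.0632
```

```bash
python3 -c "
from h import *
go(.5009,-.339,.0921,16)"
```

```text
t 58.05 tcp [0.5222 0.0374 0.2422] jaw 16.02 tilt 0.02 w 0.0632 F [-0.1  0.5 -0.3] q [ 0.02 -0.22  1.74  0.    1.62 -0.26]
shift now-axes [-7.12 -2.49  3.  ] yaw 0.0
shift post-yaw axes [-7.12 -2.49  3.  ] yaxis [0.961 0.276]
```

>>> send_rows:
  grip: [0.5, 0.5, 0.5, 0.5, 0.5, 0.5, 0.5, 0.5, 0.5, 0.5, 0.5, 0.5, 0.5, 0.5, 0.5, 0.5, 0.5]
  xyz:
    - [-0.12, -0.04, 0]
    - [-0.3, -0.1, 0]
    - [-0.5, -0.17, 0]
    - [-0.6, -0.21, 0]
    - [-0.6, -0.21, 0]
    - [-0.6, -0.21, 0]
    - [-0.6, -0.21, 0]
    - [-0.6, -0.21, 0]
    - [-0.6, -0.21, 0]
    - [-0.6, -0.21, 0]
    - [-0.6, -0.21, 0]
    - [-0.5, -0.18, 0]
    - [-0.4, -0.14, 0]
    - [-0.3, -0.11, 0]
    - [-0.2, -0.07, 0]
    - [0, 0, 0]
    - [0, 0, 0]
  yaw: [0, 0, 0, 0, 0, 0, 0, 0, 0, 0, 0, 0, 0, 0, 0, 0, 0]

```text
clock: 59.75
tcp_pos: [0.5008, -0.3387, 0.2419]
orientation: [-1.89, -2.509, -0.0]
contact_force: [-0.3, 1.6, 0.3]
width: 0.0694
```

```bash
python3 -c "
from h import *
go(.5009,-.339,.0921,16)
for n in('scene','top'):
  a,d=eyes.grab_frame(n);np.savez(f'pics/{n[0]}13.npz',im=a,d=d)
  if n=='top':crop(a,250,160,120,95,6,'pics/t13.png')
  else:crop(a,280,150,125,115,5,'pics/s13.png')"
```

```text
t 59.75 tcp [ 0.5008 -0.3387  0.2419] jaw 16.02 tilt 0.02 w 0.0694 F [-0.3  1.6  0.3] q [-0.64 -0.04  1.58  0.    1.6  -0.92]
shift now-axes [-0.01  0.    3.  ] yaw 0.0
shift post-yaw axes [-0.01  0.    3.  ] yaxis [0.961 0.276]
```

View pics/t13.png

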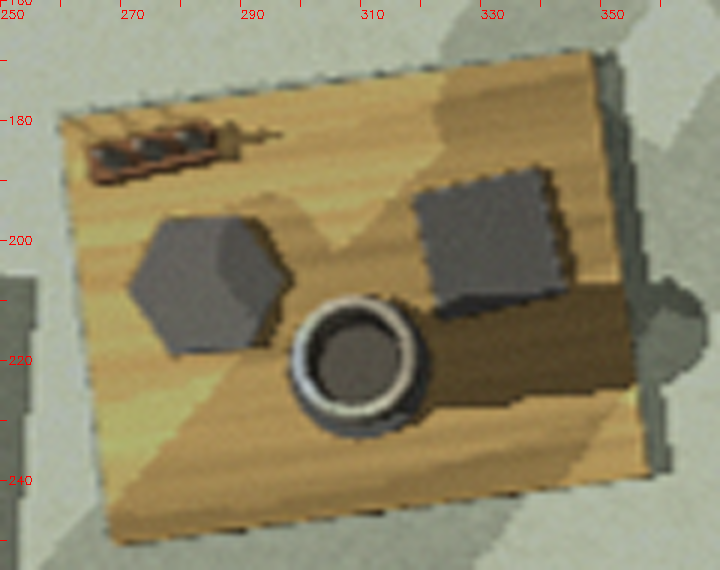

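View pics/s13.png

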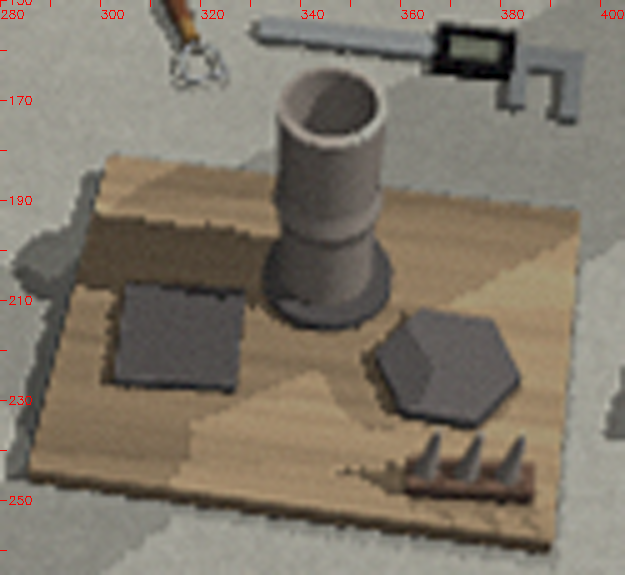

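Round vase stands as it did at the start (rim at ≈(309,219) top, (344,171) scene), cones unmoved. Now the square vase.

>>> send_rows:
  grip: [0.5, 0.5, 0.5, 0.5, 0.5, 0.5, 0.5, 0.5, 0.5, 0.5, 0.5, 0.5]
  xyz:
    - [-0.01, 0, 0.1]
    - [0, 0, 0.3]
    - [0, 0, 0.4]
    - [0, 0, 0.4]
    - [0, 0, 0.4]
    - [0, 0, 0.4]
    - [0, 0, 0.4]
    - [0, 0, 0.35]
    - [0, 0, 0.15]
    - [0, 0, 0.08]
    - [0, 0, 0]
    - [0, 0, 0]
  yaw: [0, 0, 0, 0, 0, 0, 0, 0, 0, 0, 0, 0]

```text
clock: 61.05
tcp_pos: [0.5012, -0.3398, 0.094]
orientation: [1.89, 2.508, 0.0]
contact_force: [0.1, 0.1, 0.1]
width: 0.0697
```

>>> send_rows:
  grip: [0.3, 0.2, 0.1, 0.05, 0, -0.05, -0.1, -0.2, -0.4, -0.6, -1, -1, -1, -1]
  xyz:
    - [0, 0, 0]
    - [0, 0, 0]
    - [0, 0, 0]
    - [0, 0, 0]
    - [0, 0, 0]
    - [0, 0, 0]
    - [0, 0, 0]
    - [0, 0, 0]
    - [0, 0, 0]
    - [0, 0, 0]
    - [0, 0, 0]
    - [0, 0, 0]
    - [0, 0, 0]
    - [0, 0, 0]
  yaw: [0, 0, 0, 0, 0, 0, 0, 0, 0, 0, 0, 0, 0, 0]

```text
clock: 62.45
tcp_pos: [0.5009, -0.3396, 0.0932]
orientation: [1.89, 2.509, -0.0]
contact_force: [1.3, -0.6, -0.7]
width: 0.0443
```

>>> send_rows:
  grip: [-1, -1, -1, -1, -1, -1, -1, -1, -1, -1, -1]
  xyz:
    - [0, 0, -0.05]
    - [0, 0, -0.1]
    - [0, 0, -0.2]
    - [0, 0, -0.4]
    - [0, 0, -0.5]
    - [0, 0, -0.5]
    - [0, 0, -0.5]
    - [0, 0, -0.4]
    - [0, 0, -0.2]
    - [0, 0, -0.05]
    - [0, 0, 0]
  yaw: [0, 0, 0, 0, 0, 0, 0, 0, 0, 0, 0]

```text
clock: 63.55
tcp_pos: [0.5008, -0.3395, 0.2378]
orientation: [-1.89, -2.509, 0.0]
contact_force: [-0.5, 0.7, -2.4]
width: 0.0439
```

```bash
python3 -c "
from h import *
go(.5806,-.0202,.1001,16)"
```

```text
t 63.55 tcp [ 0.5008 -0.3395  0.2378] jaw 16.02 tilt 0.02 w 0.0439 F [-0.5  0.7 -2.4] q [-0.64 -0.04  1.58 -0.    1.6  -0.92]
shift now-axes [5.7  3.3  2.75] yaw 0.0
shift post-yaw axes [5.7  3.29 2.75] yaxis [0.961 0.276]
```

>>> send_rows:
  grip: [-1, -1, -1, -1, -1, -1, -1, -1, -1, -1, -1, -1, -1, -1, -1, -1, -1]
  xyz:
    - [0.1, 0.06, 0]
    - [0.25, 0.14, 0]
    - [0.4, 0.23, 0]
    - [0.5, 0.29, 0]
    - [0.5, 0.29, 0]
    - [0.5, 0.29, 0]
    - [0.5, 0.29, 0]
    - [0.5, 0.29, 0]
    - [0.5, 0.29, 0]
    - [0.5, 0.29, 0]
    - [0.5, 0.29, 0]
    - [0.4, 0.24, 0]
    - [0.3, 0.17, 0]
    - [0.16, 0.1, 0]
    - [0.09, 0.04, 0]
    - [0, 0, 0]
    - [0, 0, 0]
  yaw: [0, 0, 0, 0, 0, 0, 0, 0, 0, 0, 0, 0, 0, 0, 0, 0, 0]

```text
clock: 65.25
tcp_pos: [0.5808, -0.0207, 0.2381]
orientation: [1.891, 2.509, -0.0]
contact_force: [0.1, -0.5, -2.1]
width: 0.0442
```

>>> send_rows:
  grip: [-1, -1, -1, -1, -1, -1, -1, -1, -1, -1]
  xyz:
    - [0, 0, 0.1]
    - [0, 0, 0.3]
    - [0, 0, 0.4]
    - [0, 0, 0.5]
    - [0, 0, 0.5]
    - [0, 0, 0.3]
    - [0, 0, 0.15]
    - [0, 0, 0.05]
    - [0, 0, 0]
    - [0, 0, 0]
  yaw: [0, 0, 0, 0, 0, 0, 0, 0, 0, 0]

```text
clock: 66.25
tcp_pos: [0.5813, -0.0201, 0.1242]
orientation: [1.89, 2.508, 0.001]
contact_force: [0.6, 0.4, -1.8]
width: 0.0442
```

```bash
python3 -c "
from h import *
go(.5808,-.0205,.1012,16)"
```

```text
t 66.25 tcp [ 0.5813 -0.0201  0.1242] jaw 16.02 tilt 0.08 w 0.0442 F [ 0.6  0.4 -1.8] q [-0.08 -0.04  1.77  0.    1.41 -0.36]
shift now-axes [-0.   -0.01  0.46] yaw 0.0
shift post-yaw axes [-0.   -0.01  0.46] yaxis [0.961 0.276]
```

>>> send_rows:
  grip: [-1, -1, -1, -1, -1, -1, -1, -1]
  xyz:
    - [0, -0.01, 0.1]
    - [0, 0, 0.15]
    - [0, 0, 0.1]
    - [0, 0, 0.04]
    - [0, 0, 0.02]
    - [0, 0, 0.02]
    - [0, 0, 0]
    - [0, 0, 0]
  yaw: [0, 0, 0, 0, 0, 0, 0, 0]

```text
clock: 67.05
tcp_pos: [0.5805, -0.0202, 0.1018]
orientation: [1.89, 2.509, 0.0]
contact_force: [0.0, 0.2, -1.5]
width: 0.0438
```

>>> send_rows:
  grip: [-1, -1, -1]
  xyz:
    - [0, 0, 0.01]
    - [0, 0, 0.01]
    - [0, 0, 0]
  yaw: [0, 0, 0]

```text
clock: 67.35
tcp_pos: [0.5805, -0.0203, 0.1011]
orientation: [1.89, 2.509, 0.0]
contact_force: [-1.8, 0.1, 3.6]
width: 0.0439
```

>>> send_rows:
  grip: [0.0, 0.05, 0.1, 0.2, 0.3, 0.3]
  xyz:
    - [0, 0, 0]
    - [0, 0, 0]
    - [0, 0, 0]
    - [0, 0, 0]
    - [0, 0, 0]
    - [0, 0, 0]
  yaw: [0, 0, 0, 0, 0, 0]

```text
clock: 67.95
tcp_pos: [0.5804, -0.0202, 0.1006]
orientation: [1.89, 2.509, 0.0]
contact_force: [0.0, -0.2, 0.3]
width: 0.0601
```

>>> send_rows:
  grip: [0.3, 0.3, 0.3, 0.3, 0.3, 0.3, 0.3, 0.3, 0.3]
  xyz:
    - [0, 0, -0.1]
    - [0, 0, -0.2]
    - [0, 0, -0.4]
    - [0, 0, -0.5]
    - [0, 0, -0.6]
    - [0, 0, -0.5]
    - [0, 0, -0.3]
    - [0, 0, -0.1]
    - [0, 0, 0]
  yaw: [0, 0, 0, 0, 0, 0, 0, 0, 0]

```text
clock: 68.85
tcp_pos: [0.5804, -0.0202, 0.2358]
orientation: [1.89, 2.509, 0.0]
contact_force: [-0.0, -0.4, 0.1]
width: 0.0604
```

```bash
python3 -c "
from h import *
go(.596,-.3319,.098,2.94)"
```

```text
t 68.85 tcp [ 0.5804 -0.0202  0.2358] jaw 16.02 tilt 0.02 w 0.0604 F [-0.  -0.4  0.1] q [-0.08 -0.09  1.64  0.    1.6  -0.36]
shift now-axes [-6.08 -1.42  2.76] yaw 2.18
shift post-yaw axes [-6.24 -0.01  2.76] yaxis [0.961 0.276]
```

>>> send_rows:
  grip: [0.5, 0.6, 0.6, 0.6, 0.6, 0.6, 0.6, 0.6, 0.6, 0.6, 0.6, 0.6, 0.6, 0.6, 0.6, 0.6, 0.6, 0.6, 0.6, 0.6]
  xyz:
    - [0, 0, 0]
    - [0, 0, 0]
    - [0, 0, 0]
    - [0, 0, 0]
    - [-0.15, 0, 0]
    - [-0.35, 0, 0]
    - [-0.5, 0, 0]
    - [-0.56, 0, 0]
    - [-0.56, 0, 0]
    - [-0.56, 0, 0]
    - [-0.56, 0, 0]
    - [-0.56, 0, 0]
    - [-0.56, 0, 0]
    - [-0.56, 0, 0]
    - [-0.56, 0, 0]
    - [-0.4, 0, 0]
    - [-0.3, -0.01, 0]
    - [-0.1, 0, 0]
    - [0, 0, 0]
    - [0, 0, 0]
  yaw: [0.6, 0.6, 0.6, 0.38, 0, 0, 0, 0, 0, 0, 0, 0, 0, 0, 0, 0, 0, 0, 0, 0]

```text
clock: 70.85
tcp_pos: [0.5961, -0.3332, 0.2357]
orientation: [-2.163, -2.278, -0.0]
contact_force: [0.4, -0.0, 0.5]
width: 0.0743
```

```bash
python3 -c "
from h import *
go(.596,-.3319,.0985,2.94)
for n in('scene','top'):
  a,d=eyes.grab_frame(n);np.savez(f'pics/{n[0]}14.npz',im=a,d=d)
  if n=='top':crop(a,250,160,120,95,6,'pics/t14.png')
  else:crop(a,150,120,250,150,3,'pics/s14.png')"
```

```text
t 70.85 tcp [ 0.5961 -0.3332  0.2357] jaw 2.98 tilt 0.01 w 0.0743 F [ 0.4 -0.   0.5] q [-0.55  0.13  1.41  0.    1.6  -0.6 ]
shift now-axes [ 0.03 -0.    2.74] yaw 0.01
shift post-yaw axes [ 0.03 -0.    2.74] yaxis [0.999 0.052]
```

View pics/t14.png

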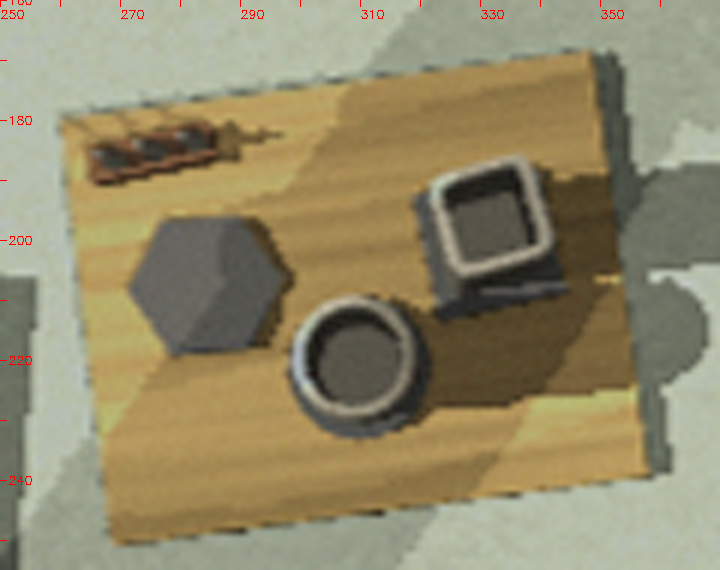

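View pics/s14.png

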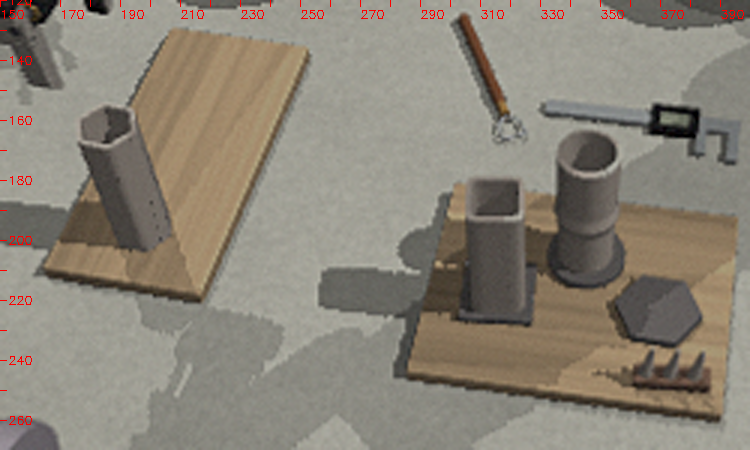

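Square vase is back on its tile (rim ≈(332,196) top, as at the start). Now the hex vase.

>>> send_rows:
  grip: [0.6, 0.6, 0.6, 0.6, 0.6, 0.6, 0.6, 0.6, 0.6, 0.6, 0.6, 0.6]
  xyz:
    - [0.03, 0, 0.1]
    - [0, 0, 0.3]
    - [0, 0, 0.4]
    - [0, 0, 0.4]
    - [0, 0, 0.4]
    - [0, 0, 0.4]
    - [0, 0, 0.3]
    - [0, 0, 0.25]
    - [0, 0, 0.15]
    - [0, 0, 0.08]
    - [0, 0, 0]
    - [0, 0, 0]
  yaw: [0, 0, 0, 0, 0, 0, 0, 0, 0, 0, 0, 0]

```text
clock: 72.15
tcp_pos: [0.5962, -0.3325, 0.0974]
orientation: [2.163, 2.277, 0.0]
contact_force: [-0.2, 0.2, 0.3]
width: 0.0743
```

>>> send_rows:
  grip: [0.3, 0.2, 0.1, 0.05, 0, -0.05, -0.1, -0.2, -0.4, -0.6, -1, -1, -1, -1]
  xyz:
    - [0, 0, 0]
    - [0, 0, 0]
    - [0, 0, 0]
    - [0, 0, 0]
    - [0, 0, 0]
    - [0, 0, 0]
    - [0, 0, 0]
    - [0, 0, 0]
    - [0, 0, 0]
    - [0, 0, 0]
    - [0, 0, 0]
    - [0, 0, 0]
    - [0, 0, 0]
    - [0, 0, 0]
  yaw: [0, 0, 0, 0, 0, 0, 0, 0, 0, 0, 0, 0, 0, 0]

```text
clock: 73.55
tcp_pos: [0.5959, -0.3324, 0.0967]
orientation: [2.164, 2.278, -0.0]
contact_force: [-1.0, -0.3, 1.1]
width: 0.0463
```

>>> send_rows:
  grip: [-1, -1, -1, -1, -1, -1, -1, -1, -1, -1, -1, -1]
  xyz:
    - [0, 0, -0.05]
    - [0, 0, -0.1]
    - [0, 0, -0.2]
    - [0, 0, -0.4]
    - [0, 0, -0.5]
    - [0, 0, -0.5]
    - [0, 0, -0.5]
    - [0, 0, -0.5]
    - [0, 0, -0.4]
    - [0, 0, -0.2]
    - [0, 0, -0.05]
    - [0, 0, 0]
  yaw: [0, 0, 0, 0, 0, 0, 0, 0, 0, 0, 0, 0]

```text
clock: 74.75
tcp_pos: [0.5959, -0.3323, 0.2663]
orientation: [-2.164, -2.277, 0.0]
contact_force: [-0.1, -0.1, -1.2]
width: 0.0463
```

```bash
python3 -c "
from h import *
go(.5608,.1117,.107,2.94)"
```

```text
t 74.75 tcp [ 0.5959 -0.3323  0.2663] jaw 2.94 tilt 0.01 w 0.0463 F [-0.1 -0.1 -1.2] q [-0.55  0.12  1.37  0.    1.65 -0.6 ]
shift now-axes [ 8.9  -0.24  3.19] yaw -0.0
shift post-yaw axes [ 8.9  -0.24  3.19] yaxis [0.999 0.051]
```

>>> send_rows:
  grip: [-1, -1, -1, -1, -1, -1, -1, -1, -1, -1, -1, -1, -1, -1, -1, -1, -1, -1, -1, -1]
  xyz:
    - [0.1, 0, 0]
    - [0.25, 0, 0]
    - [0.4, 0, 0]
    - [0.55, 0, 0]
    - [0.6, 0, 0]
    - [0.6, -0.03, 0]
    - [0.6, -0.03, 0]
    - [0.6, -0.03, 0]
    - [0.6, -0.03, 0]
    - [0.6, -0.03, 0]
    - [0.6, -0.03, 0]
    - [0.6, -0.03, 0]
    - [0.6, -0.03, 0]
    - [0.6, 0, 0]
    - [0.5, 0, 0]
    - [0.4, 0, 0]
    - [0.3, 0, 0]
    - [0.2, 0, 0]
    - [0, 0, 0]
    - [0, 0, 0]
  yaw: [0, 0, 0, 0, 0, 0, 0, 0, 0, 0, 0, 0, 0, 0, 0, 0, 0, 0, 0, 0]

```text
clock: 76.75
tcp_pos: [0.5615, 0.1012, 0.2666]
orientation: [2.164, 2.278, -0.0]
contact_force: [0.3, -0.2, -1.9]
width: 0.0464
```

```bash
python3 -c "
from h import *
go(.5608,.1116,.1047,2.94)"
```

```text
t 76.75 tcp [0.5615 0.1012 0.2666] jaw 2.94 tilt 0.01 w 0.0464 F [ 0.3 -0.2 -1.9] q [ 0.13 -0.12  1.61 -0.    1.65  0.08]
shift now-axes [ 0.21 -0.    3.24] yaw 0.0
shift post-yaw axes [ 0.21 -0.    3.24] yaxis [0.999 0.051]
```

>>> send_rows:
  grip: [-1, -1, -1, -1, -1, -1, -1, -1, -1, -1, -1, -1]
  xyz:
    - [0.1, 0, 0]
    - [0.11, 0, 0]
    - [0, 0, 0.1]
    - [0, 0, 0.3]
    - [0, 0, 0.5]
    - [0, 0, 0.5]
    - [0, 0, 0.5]
    - [0, 0, 0.5]
    - [0, 0, 0.25]
    - [0, 0, 0.1]
    - [0, 0, 0.05]
    - [0, 0, 0]
  yaw: [0, 0, 0, 0, 0, 0, 0, 0, 0, 0, 0, 0]

```text
clock: 77.95
tcp_pos: [0.5614, 0.112, 0.1273]
orientation: [2.163, 2.277, 0.001]
contact_force: [-0.6, 0.1, -0.9]
width: 0.0461
```

```bash
python3 -c "
from h import *
go(.5608,.1116,.1047,2.94)"
```

```text
t 77.95 tcp [0.5614 0.112  0.1273] jaw 2.94 tilt 0.05 w 0.0461 F [-0.6  0.1 -0.9] q [ 0.15 -0.06  1.79 -0.    1.42  0.1 ]
shift now-axes [-0.01 -0.01  0.45] yaw -0.0
shift post-yaw axes [-0.01 -0.01  0.45] yaxis [0.999 0.051]
```

>>> send_rows:
  grip: [-1, -1, -1, -1, -1, -1, -1, -1]
  xyz:
    - [-0.01, 0, 0.1]
    - [0, 0, 0.15]
    - [0, 0, 0.1]
    - [0, 0, 0.04]
    - [0, 0, 0.02]
    - [0, 0, 0.02]
    - [0, 0, 0]
    - [0, 0, 0]
  yaw: [0, 0, 0, 0, 0, 0, 0, 0]

```text
clock: 78.75
tcp_pos: [0.5612, 0.1115, 0.1054]
orientation: [2.164, 2.278, 0.0]
contact_force: [-0.0, -0.0, -1.7]
width: 0.0462
```

>>> send_rows:
  grip: [-1, -1, -1]
  xyz:
    - [0, 0, 0.01]
    - [0, 0, 0.01]
    - [0, 0, 0]
  yaw: [0, 0, 0]

```text
clock: 79.05
tcp_pos: [0.5612, 0.1115, 0.1047]
orientation: [2.164, 2.277, 0.001]
contact_force: [-2.9, -0.4, 4.9]
width: 0.0463
```

Contact. Release, raise, and back away for the final look.

>>> send_rows:
  grip: [0.05, 0.1, 0.2, 0.3, 0.35, 0.35]
  xyz:
    - [0, 0, 0]
    - [0, 0, 0]
    - [0, 0, 0]
    - [0, 0, 0]
    - [0, 0, 0]
    - [0, 0, 0]
  yaw: [0, 0, 0, 0, 0, 0]

```text
clock: 79.65
tcp_pos: [0.5611, 0.1114, 0.1041]
orientation: [-2.164, -2.278, 0.0]
contact_force: [0.1, -0.3, -1.2]
width: 0.0627
```

>>> send_rows:
  grip: [0.35, 0.35, 0.35, 0.35, 0.35, 0.35, 0.35, 0.35, 0.35, 0.35]
  xyz:
    - [0, 0, -0.1]
    - [0, 0, -0.2]
    - [0, 0, -0.4]
    - [0, 0, -0.5]
    - [0, 0, -0.6]
    - [0, 0, -0.6]
    - [0, 0, -0.5]
    - [0, 0, -0.3]
    - [0, 0, -0.1]
    - [0, 0, 0]
  yaw: [0, 0, 0, 0, 0, 0, 0, 0, 0, 0]

```text
clock: 80.65
tcp_pos: [0.5612, 0.1114, 0.2692]
orientation: [2.164, 2.278, 0.0]
contact_force: [0.5, 0.1, -0.3]
width: 0.0629
```

>>> send_rows:
  grip: [0.35, 0.35, 0.35, 0.35, 0.35, 0.35, 0.35, 0.35, 0.35, 0.35, 0.35, 0.35, 0.35, 0.35, 0.35]
  xyz:
    - [-0.2, -0.1, 0]
    - [-0.4, -0.2, 0]
    - [-0.6, -0.2, 0]
    - [-0.6, -0.2, 0]
    - [-0.6, -0.2, 0]
    - [-0.6, -0.2, 0]
    - [-0.6, -0.2, 0]
    - [-0.6, -0.2, 0]
    - [-0.6, -0.2, 0]
    - [-0.6, -0.2, 0]
    - [-0.6, -0.2, 0]
    - [-0.4, -0.1, 0]
    - [-0.2, 0, 0]
    - [0, 0, 0]
    - [0, 0, 0]
  yaw: [0, 0, 0, 0, 0, 0, 0, 0, 0, 0, 0, 0, 0, 0, 0]

```text
clock: 82.15
tcp_pos: [0.4681, -0.2233, 0.2686]
orientation: [-2.163, -2.277, 0.0]
contact_force: [-0.6, 0.1, 0.1]
width: 0.0627
```

```bash
python3 - <<'E'
from h import *
go(.5,-.3,.25,2.9)
H={'round':(.147,.5229,.0372),'square':(.141,.5809,-.02),'hex':(.153,.5607,.1119),'pot':(.090,.4925,.315)}
for n in('top','scene'):
    a,d=eyes.grab_frame(n);P=cloud(n,d)
    P0=np.load(f'pics/{n}P.npy')
    cv2.imwrite(f'pics/{n}F.png',a)
    crop(a,*((170,160,190,130,4) if n=='top' else (280,140,230,130,3)),f'pics/{n}Fc.png')
    for o,(h,x,y) in H.items():
      for l,Q in(('start',P0),('end',P)):
        m=((abs(Q[...,2]-h)<.006)&(np.hypot(Q[...,0]-x,Q[...,1]-y)<.036)).astype(np.uint8)
        if m.sum()<20: continue
        hu=cv2.convexHull(np.vstack([c for c in cv2.findContours(m,0,1)[0] if len(c)>2])).reshape(-1,2)
        q=(atz(n,hu,h)[:,:2]*1000).astype(np.float32);mo=cv2.moments(q.reshape(-1,1,2));r=cv2.minAreaRect(q)
        print(n,o,l,np.round([mo['m10']/mo['m00'],mo['m01']/mo['m00']],1),np.round(r[1],1),round(r[2],1),'z',np.median(Q[m>0][:,2]).round(4))
E
```

```text
t 82.15 tcp [ 0.4681 -0.2233  0.2686] jaw 2.94 tilt 0.05 w 0.0627 F [-0.6  0.1  0.1] q [-0.49 -0.23  1.71  0.    1.67 -0.55]
shift now-axes [-1.57  0.56  0.37] yaw 0.01
shift post-yaw axes [-1.56  0.56  0.37] yaxis [0.999 0.051]
top round start [521.6  37.5] [47.5 47.4] 44.6 z 0.1467
top round end [522.5  38.1] [47.2 47.3] 89.6 z 0.1466
top square start [579.7 -20.3] [44.3 43.8] 15.4 z 0.1411
top square end [580.8 -19.1] [43.8 43.6] 17.7 z 0.1408
top hex start [559.9 112. ] [49.6 44.8] 89.5 z 0.1529
top hex end [561.6 111.8] [49.6 44.8] 89.5 z 0.154
top pot end [492.8 312.5] [49.7 46.8] 89.6 z 0.0899
scene round start [523.7  37.5] [49.1 48.3] 15.8 z 0.1457
scene round end [524.2  38.3] [52.2 45.9] 15.3 z 0.1454
scene square start [581.1 -19.6] [46.9 43.2] 15.9 z 0.1398
scene square end [583.3 -19. ] [46.8 43.1] 16.2 z 0.1401
scene hex start [561.8 111.5] [50.9 49.2] 3.2 z 0.1521
scene hex end [563.4 111.5] [51.3 48. ] 15.8 z 0.1521
scene pot end [495.  314.3] [50.4 51.9] 76.6 z 0.0888
```

View pics/topFc.png

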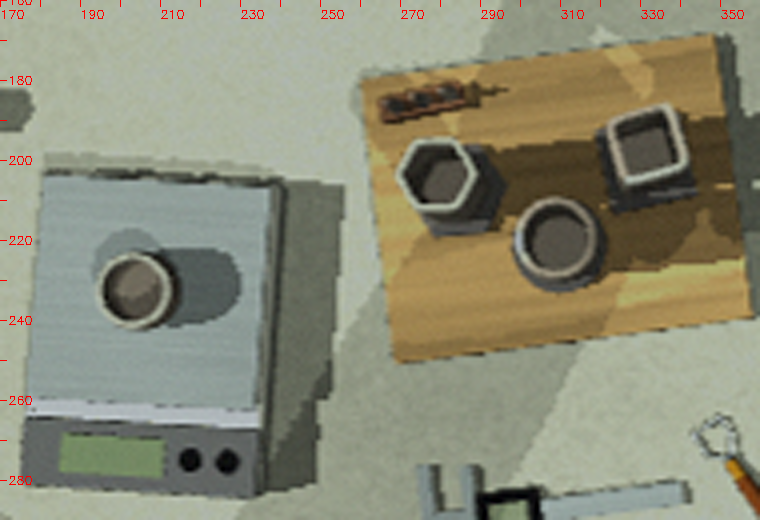

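View pics/sceneFc.png

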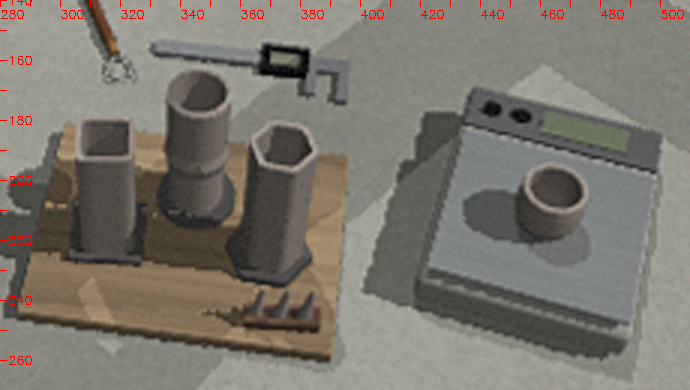

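```bash
python3 -c "
from station import order
print(order.close_job())"
```

```text
the job is handed in; nothing more can be done
None
```

The job is done and handed in at about 82 s of the 147 s allowed. I moved the hex, square and round vases to the side board before touching the pot. Then I set the pot on the pan and put the round, square and hex vases back on their own tiles.

**Vases:** The last pictures from both cameras show all three upright, at their starting rim heights. Each stands within about 2.2 mm of where it started. Before returning them, I drew tile outlines at the three pick-up positions over the top view of the bare tiles, and they matched by eye to about 1 mm.

**Pot:** It stands upright, near the middle of the pan. Against the pan centre seen by the same camera, the top view puts it about 3 mm off in y. The scene view puts it about 3 mm off in x and 1 mm in y. The two cameras disagree by about 2 mm, which is their stated calibration error, so I left it there.

**Cone pack:** It looks unmoved in both views; I judged this by eye and did not measure it.

**Forces:** Readings at the end of each move stayed under about 9 N, and every piece was released only after the force showed it had touched down.

**Tile centres:** My separate depth-and-colour estimate put the tiles up to about 2.5 mm from the vase positions, most for the hex tile. It seemed thrown off by shadows and tile edges, so I trusted the outline check and put the vases back at the positions they were picked from.

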